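# Turn the dried dosing cup over and seat it under the grinder spout

### The arm

A 6-joint arm with a two-finger parallel gripper is mounted at the origin on the work surface. World frame = base frame: x ahead of the robot, y to its left, z up, the work surface at z = 0. Lengths are in mm, angles in degrees, forces in N, time in s.
With the tool pointing down it reaches from about 350 to 850 mm from the base axis. Payload 8.1 kg.
Tool frame: the origin (TCP) lies midway between the tips of the shut fingers; the grasp point (between the pads) lies hold_point_z behind it (hold_point_z is the distance from the TCP to the grasp point, in mm); z points along the fingers, x is the direction in which the jaws open and shut, and the axes are right-handed (so a half turn about z gives the same grasp; the last joint's range is limited). The gripper opens to 85 mm and grips with 20 to 120 N. Pads are 22 mm wide; open, the fingers measure 114 mm over their backs; the gripper's body (76 mm by 85 mm) begins 54 mm behind the grasp point. The pads swing forward as they close: fully open they stand 13 mm farther back than shut.
Start: joints at [-71.471, 7.471, 85.268, -0, 87.261, -4.893], TCP at [238.525, -550.555, 231.292] pointing down, gripper open.
Joint ranges: [-169.43, 169.43], [-51.17, 129.36], [1.28, 143.12], [-76.62, 256.62], [0, 156.53], [-152.29, 152.29]. Speed limits (degrees/s): [136.94, 136.94, 159.86, 180, 180, 180].

### API

Orientations are given as [roll, pitch, yaw] about the fixed x, y, z axes, in that order (R = Rz(yaw) Ry(pitch) Rx(roll)).
In Python, from bench import * gives the robot as it stands.
- The arm moves only by the shell command python3 -m pendant 'ROWS' [OPENING] [FORCE]. ROWS is JSON, a list that holds one entry, the list of rows, each a list of 4 numbers: the shift along the tool's x, y, z normalised to -1 to 1, where 1 is 0.02 m, then the turn about the tool's z normalised to -1 to 1, where 1 is 0.08 rad. A call has exactly 10 rows; each row shifts and turns the pose as measured when the row begins, along the tool's axes as they then stand; what a row does not reach is not made up. A row lasts 1/12 s, in which the tool goes at most 41.7 mm and 7.16 degrees, less where a joint would pass 70% of its speed; a pose out of reach is approached as far as the arm can. A call with a number of a shift or a turn outside -1 to 1 is refused whole. A call with a gripper value outside its range is refused whole. OPENING is the gripper's target within -1 to 1 (fully open at 1, half-way at 0, shut at -1), set as the call begins (- or left out, the last holds). The fingers move at their own pace and stop on an object; FORCE is the grip in N (left out, the last holds). Time passes only in rows, so rows that do not move let the fingers close, or fill a call up. It gives the time, the measured TCP pose, the force and the opening at its end, in the units of the state.
- sense(): the state, without advancing time (a new reading comes with each control period).
- snapshot(name): name is "scene" or "side" or "wrist"; returns the picture (420x560x3 uint8, red, green, blue); there is no depth.
- calibration(name): a dict with "mtx" (3x3 intrinsics, pixels), "world_to_cam" (4x4, takes a point from world to camera coordinates); the wrist camera has in their place "hand_eye" (4x4, takes a point from camera to tool coordinates, whose origin is the TCP and whose axes are the tool frame's). Camera axes: x right, y down, z forward; pixel columns grow to the right and rows downward; lengths in mm; the calibration is good to about 2 mm. A picture is of the moment at which its call begins: read the wrist's pose just before it. calibration takes no time and is no camera call.
- hand_in(): hands the job in, once; it reports no verdict.
The state is a dict: "time": time; "joint_pos": joint angles; "qd": joint speeds; "joint_efforts": joint torques, N m; "tool_pos": TCP position; "tcp_rot": TCP orientation; "ft_force": force on the tool from outside, world axes, zero at the start; "wrist_torque": the same for the moment, N m; "finger_gap": finger opening in mm.
Only numpy, scipy, OpenCV 4.12 (cv2) and the standard library are available. Lean on these libraries where they do the work, as an engineer would, in place of code of your own. Each camera call takes 0.05 s, during which the arm holds its last target.

### The job

The tall steel dosing cup has dried mouth-down on the drying mat: turn it over and stand it mouth-up in the round rimmed seat under the grinder's spout, flat on the seat's floor inside the rim. The two-rail cup rest is there if you want to lay the cup on its side while you change your grip. Do not drop or throw the cup, and leave everything else standing where it is.

Things in the scene. Friction and masses are not known exactly. Their poses are not given: they have to be found in the camera images.
- tall_cup: the tall dosing cup: plain steel straight-sided cylinder, outer diameter 64 mm, 95 mm tall, wall 3 mm, no handle, about 0.17 kg. Origin at the centre of the underside of its closed base; its z axis runs from the base to the open mouth (points down at the start: it stands mouth-down)
- tall_cup_rim (a point): centre of the tall cup's open mouth, 95 mm along the cup's z axis from its base
- mat: black rubber drying mat lying on the table, fixed, 180 x 290 x 5 mm (x, y, z), origin under its centre; the tall and the short cup stand on it mouth-down, 150 mm apart, either way round
- cup_rest: small fixed cup rest: wooden base 64 x 130 x 12 mm with two parallel steel rails, 10 mm thick, 120 mm long along its y axis, their centres 44 mm apart and 30 mm above the table. A cup laid on its side between the rails lies along y and does not roll. Origin under its centre
- rest_mid (a point): middle of the cup rest, on the axis that the tall cup has when it lies on the rails (60 mm above the table); the axis runs along the point's y
- grinder: black coffee grinder, fixed. Origin under the centre of its body; its front faces its -x. Base plate 12 mm thick, 120 mm wide, from x = -165 to +105 mm; column 120 x 120 mm from x = -20 to +100 mm, clear hopper on top to 0.31 m; a spout arm 44 mm wide, from x = -110 to -15 mm, 162 to 212 mm above the table, overhangs the seat
- seat (a point): centre of the floor of the cup seat on the grinder's base plate, 12 mm above the table and 105 mm in front of the grinder's origin; a round steel rim of inner diameter 76 mm, outer diameter 84 mm, 6 mm high, stands around it. Same axes as the grinder
- spout_tip (a point): front end of the underside of the spout arm: 5 mm in front of the seat's axis, 162 mm above the table (150 mm above the seat's floor)
- short_cup: bystander: the short, wider steel cup standing mouth-down on the mat, diameter 78 mm, 60 mm tall; origin at the centre of its base, which is uppermost, z axis towards its mouth
- jar: bystander: amber jar with black cap, diameter 54 mm, 70 mm tall, origin under its centre
- tamper: bystander: steel tamper standing on its foot, diameter 56 mm, 82 mm tall, origin under its centre
- spoon: bystander: steel spoon lying on the table along its x axis

How it is judged (in metres and radians):
At the end, for the whole second after the job is handed in: The tall cup stands mouth-up (within 3 degrees) inside the seat's rim, its base on the seat's floor (within 3 mm) and within 9 mm of the seat's centre, released and at rest; the other loose things are where they were (within 30 mm; jar and tamper upright, short cup still mouth-down) (angle between tall_cup's own z axis and vertical below 0.05 rad and horizontal distance between tall_cup and seat below 0.009 m and z of tall_cup in the frame of seat between -0.003 and 0.003 m and linear speed of tall_cup below 0.01 m/s and angular speed of tall_cup below 0.1 rad/s and contact force between the fingers and tall_cup below 0.05 N and angle between short_cup's own z axis and vertical above 2.79 rad and angle between each of jar, tamper's own z axis and vertical below 0.35 rad and distance of each of short_cup, jar, tamper, spoon from where it was at the start of the episode below 0.03 m); the robot touches nothing.
It fails at once if the tall cup is dropped or thrown: it moves faster than 0.7 m/s with no finger touching it (linear speed of tall_cup above 0.7 m/s and contact force between the fingers and tall_cup below 0.01 N).
It fails at once if a bystander is moved by more than 30 mm (distance of any of short_cup, jar, tamper, spoon from where it was at the start of the episode above 0.03 m).
It fails at once if a standing bystander is tipped by more than 20 degrees (angle between short_cup's own z axis and vertical below 2.79 rad or angle between any of jar, tamper's own z axis and vertical above 0.35 rad).
It also fails if it takes over 61 s, if anything falls off the work surface, if the arm or the gripper's body presses on something with over 40 N, if the wrist force passes 120 N, or if a joint passes its speed limit or range.

## Working session

There is one attempt and no reset: what is moved stays moved. The work goes in short steps, Python scripts to look and compute and a shell command to move; the robot and the scene stay as the last step left them, time stands still between calls to the robot, and variables do not carry over. Pictures are saved under pics/ and viewed, and the job is handed in when it is done.

```bash
ls; mkdir -p pics
python3 - <<'E'
from bench import *
import cv2
print(sense())
for n in("scene","side","wrist"):
    c=calibration(n);print(n,{k:(v.round(3).tolist() if hasattr(v,'round') else v) for k,v in c.items()})
    cv2.imwrite(f'pics/{n}0.png',snapshot(n)[:,:,::-1])
E
python3 -c "import bench;print([x for x in dir(bench) if x[0]!='_'])"
```

```text
pics
{'time': 0.0, 'joint_pos': array([-7.14716067e+01,  7.51400940e+00,  8.53305657e+01, -5.10158158e-04,
        8.72618351e+01, -4.89293628e+00]), 'qd': array([ 0.09025425,  0.02854814, -0.06482755, -0.0054447 , -0.06318315,
       -0.08768193]), 'joint_efforts': array([ 2.61034118e-03, -5.69391167e+01, -5.00542045e+01, -1.99377469e-04,
        1.50506885e-02,  1.18081621e-05]), 'tool_pos': array([ 238.33398967, -550.02356881,  230.24356292]), 'tcp_rot': array([-1.79991432e+02,  1.06065819e-01, -6.65786376e+01]), 'ft_force': array([-0.22629275, -1.22141958, -0.50411154]), 'wrist_torque': array([ 0.02434581,  0.00434721, -0.05515476]), 'finger_gap': 85.08782755854759}
scene {'mtx': [[477.223, 0.0, 277.259], [0.0, 477.223, 213.343], [0.0, 0.0, 1.0]], 'world_to_cam': [[0.438, 0.899, 0.011, -321.798], [0.774, -0.371, -0.513, -344.125], [-0.457, 0.233, -0.859, 1793.244], [0.0, 0.0, 0.0, 1.0]]}
side {'mtx': [[524.23, 0.0, 280.03], [0.0, 524.23, 217.843], [0.0, 0.0, 1.0]], 'world_to_cam': [[-0.801, -0.598, -0.014, 492.632], [-0.412, 0.568, -0.712, 281.223], [0.434, -0.565, -0.702, 1328.252], [0.0, 0.0, 0.0, 1.0]]}
wrist {'mtx': [[337.58, 0.0, 284.81], [0.0, 337.58, 206.717], [0.0, 0.0, 1.0]], 'hand_eye': [[1.0, -0.001, 0.0, -0.607], [0.0, 0.956, 0.293, -74.578], [-0.001, -0.293, 0.956, -142.267], [0.0, 0.0, 0.0, 1.0]]}
['PlanningError', 'calibration', 'hand_in', 'hold_point_z', 'sense', 'snapshot']
```

View pics/scene0.png

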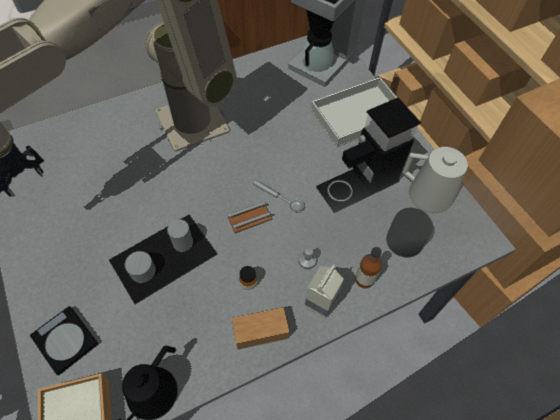

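View pics/side0.png

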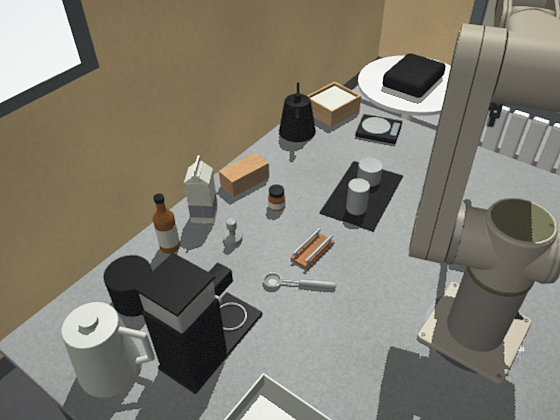

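View pics/wrist0.png

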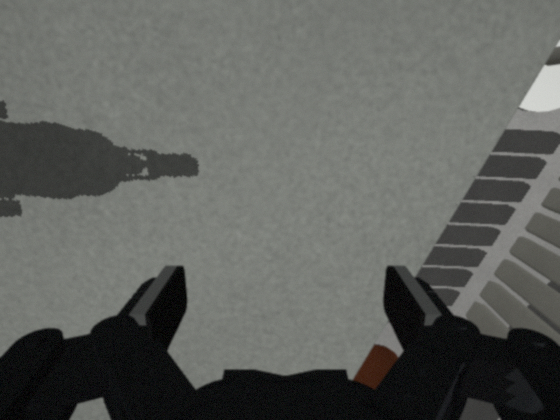

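Run:
```python
from bench import *
print(hold_point_z if not callable(hold_point_z) else hold_point_z())
import cv2
for n,(x0,x1,y0,y1) in {'scene':(0,400,0,300),'side':(130,530,0,300)}.items():
    im=cv2.imread(f'pics/{n}0.png')[y0:y1,x0:x1]
    cv2.imwrite(f'pics/{n}0z.png',cv2.resize(im,None,fx=2,fy=2,interpolation=cv2.INTER_CUBIC))
```

```text
18.700000000000003
```

Run:
```python
import cv2
def z(n,x0,y0,w,h,f,o):
    im=cv2.imread(f'pics/{n}.png')[y0:y0+h,x0:x0+w]
    im=cv2.resize(im,None,fx=f,fy=f,interpolation=cv2.INTER_CUBIC)
    for x in range((x0+9)//10*10,x0+w,10): cv2.line(im,((x-x0)*f,0),((x-x0)*f,6 if x%50 else 14),(0,255,255),1); (x%50==0) and cv2.putText(im,str(x),((x-x0)*f,24),0,.4,(0,255,255),1)
    for y in range((y0+9)//10*10,y0+h,10): cv2.line(im,(0,(y-y0)*f),(6 if y%50 else 14,(y-y0)*f),(0,255,255),1); (y%50==0) and cv2.putText(im,str(y),(16,(y-y0)*f),0,.4,(0,255,255),1)
    cv2.imwrite(f'pics/{o}.png',im)
z('scene0',100,150,200,150,4,'sA')
z('scene0',240,90,200,150,4,'sB')
z('side0',200,150,200,150,4,'dA')
z('side0',130,240,200,150,4,'dB')
```

```text
(no output)
```

View pics/sA.png

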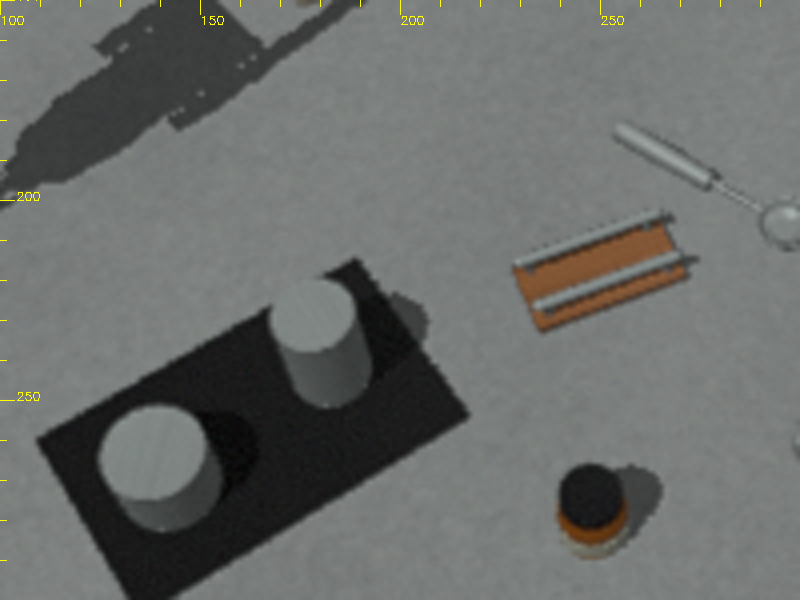

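View pics/sB.png

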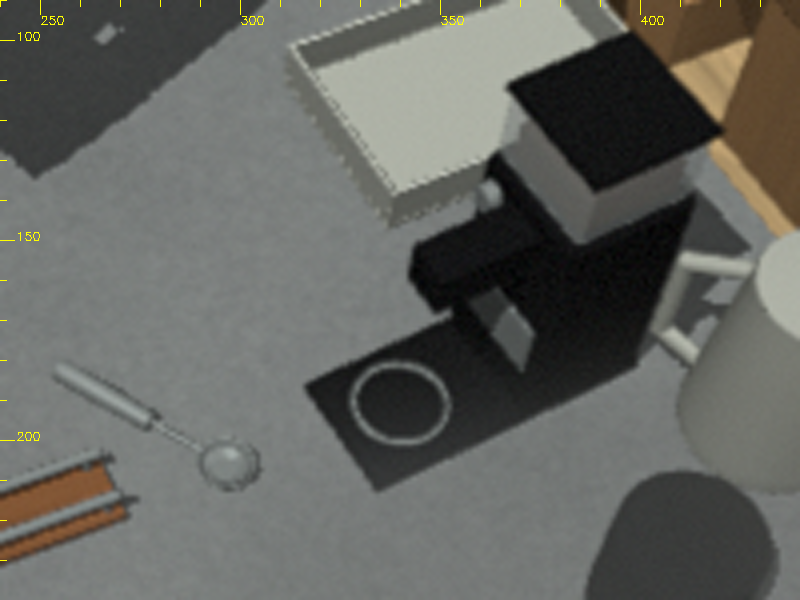

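View pics/dA.png

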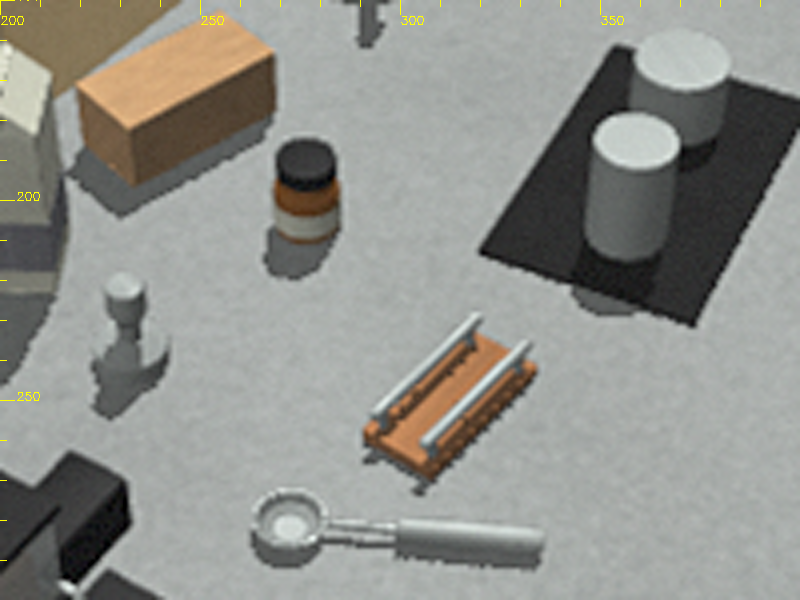

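View pics/dB.png

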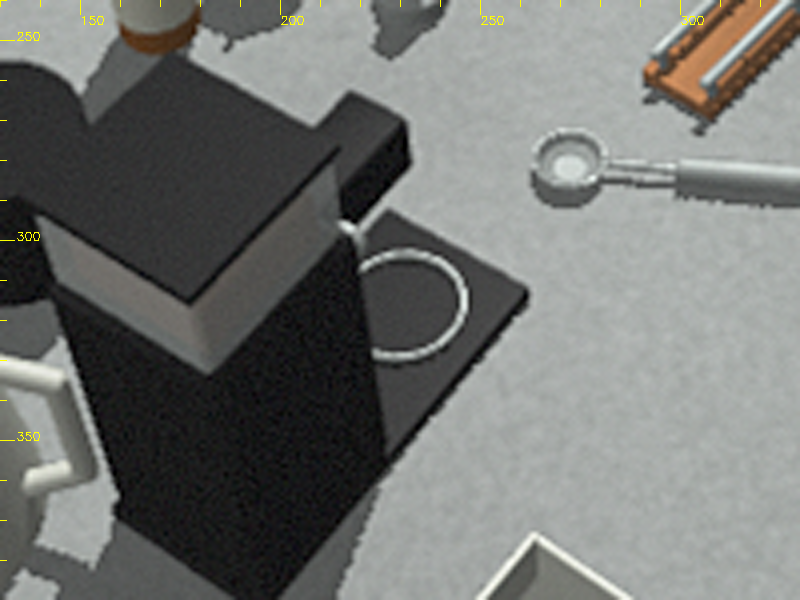

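```bash
cat > h.py <<'E'
from bench import *
import numpy as np, cv2
def P(n):
    c=calibration(n); return np.array(c['mtx'])@np.array(c['world_to_cam'])[:3]
def onz(n,uv,z):
    p=P(n); A=np.c_[p[:,:2],-np.array([uv[0],uv[1],1.])]; return np.linalg.solve(A,-(p[:,2]*z+p[:,3]))[:2]
def tri(a,b):
    X=cv2.triangulatePoints(P('scene'),P('side'),np.array(a,float).reshape(2,1),np.array(b,float).reshape(2,1)); return (X[:3]/X[3]).ravel()
def proj(n,X):
    q=P(n)@np.r_[X,1]; return q[:2]/q[2]
E
python3 - <<'E'
from h import *
D={'cuptop':((178.25,228.5),(359,185),100),'r1-':((229.25,216.25),(319.25,229.5),33),'r1+':((267,204.25),(294,253.25),33),
'r2-':((234.25,226.25),(332,236.25),33),'r2+':((273,215),(307,261.25),33),'seat':((340,190.5),(231.75,316.25),18),
'plA':((316.25,186.5),(261.75,312.5),12),'plB':((334.25,212.75),(227,292.5),12)}
np.set_printoptions(precision=1,suppress=True)
for k,(a,b,z) in D.items(): print(k,onz('scene',a,z),onz('side',b,z),tri(a,b))
E
```

```text
cuptop [ 471.1 -205.9] [ 468.7 -203.6] [ 469.8 -205.8   97.8]
r1- [459.6 -39.2] [495.9 -33.9] [481.6 -32.   49.5]
r1+ [470.9  90.7] [501.6  85.3] [488.2  92.   51.2]
r2- [500.7 -39.3] [450.9 -32.9] [472.3 -45.1   4. ]
r2+ [516.5  90.7] [455.2  88.1] [482.6  82.8   2.6]
seat [519.7 341.6] [512.8 343.3] [516.1 342.3  13.5]
plA [467.1 278.9] [460.6 285.6] [463.6 281.8   5.3]
plB [585.2 282.9] [575.8 289.8] [580.9 285.8   3.7]
```

```bash
cat >> h.py <<'E'
def st():
    s=sense(); print('t %.2f'%s['time'],'tcp',s['tool_pos'].round(1),'rot',s['tcp_rot'].round(1),'F',s['ft_force'].round(1),'gap %.1f'%s['finger_gap'],'J6 %.0f'%s['joint_pos'][5]); return s
def plan(x,y,z,yaw,n=10,g=1.0):
    s=st(); p=s['tool_pos']; y0=s['tcp_rot'][2]; dy=(yaw-y0+180)%360-180
    d=(np.array([x,y,z])-p)/n/g
    for i in range(n):
        a=np.radians(y0+dy*i/n); tx=np.array([np.cos(a),np.sin(a),0]); ty=np.array([np.sin(a),-np.cos(a),0])
        print([round(float(v),2) for v in (d@tx/20,d@ty/20,-d[2]/20,-np.radians(dy)/n/g/.08)])
E
python3 -c "
from h import *
plan(354,-378,230,-35)"
```

```text
t 0.15 tcp [ 238.4 -550.2  230.5] rot [-1.80e+02  1.00e-01 -6.66e+01] F [-0.2  0.  -1. ] gap 85.6 J6 -5
[-0.56, -0.87, 0.0, -0.69]
[-0.51, -0.9, 0.0, -0.69]
[-0.46, -0.93, 0.0, -0.69]
[-0.41, -0.95, 0.0, -0.69]
[-0.36, -0.97, 0.0, -0.69]
[-0.3, -0.99, 0.0, -0.69]
[-0.25, -1.01, 0.0, -0.69]
[-0.19, -1.02, 0.0, -0.69]
[-0.13, -1.03, 0.0, -0.69]
[-0.08, -1.03, 0.0, -0.69]
```

```bash
python3 -m pendant '[[[-0.56,-0.87,0,-0.7],[-0.51,-0.9,0,-0.7],[-0.46,-0.93,0,-0.7],[-0.41,-0.95,0,-0.7],[-0.36,-0.97,0,-0.7],[-0.3,-0.99,0,-0.7],[-0.25,-1,0,-0.7],[-0.19,-1,0,-0.7],[-0.13,-1,0,-0.7],[-0.08,-1,0,-0.7]]]' 1; python3 -c "
from h import *
plan(470,-205,230,-3)"
```

```text
time: 0.98
tool_pos: [350.9, -371.8, 226.0]
tcp_rot: [-179.8, 0.5, -33.5]
ft_force: [0.3, 0.3, 0.4]
finger_gap: 85.4
t 0.98 tcp [ 350.9 -371.8  226. ] rot [-179.8    0.5  -33.5] F [0.3 0.3 0.4] gap 85.4 J6 -19
[0.04, -1.02, -0.02, -0.66]
[0.09, -1.02, -0.02, -0.66]
[0.15, -1.01, -0.02, -0.66]
[0.2, -1.01, -0.02, -0.66]
[0.25, -0.99, -0.02, -0.66]
[0.3, -0.98, -0.02, -0.66]
[0.36, -0.96, -0.02, -0.66]
[0.41, -0.94, -0.02, -0.66]
[0.46, -0.92, -0.02, -0.66]
[0.5, -0.89, -0.02, -0.66]
```

```bash
python3 -m pendant '[[[0.04,-1,0,-0.66],[0.09,-1,0,-0.66],[0.15,-1,0,-0.66],[0.2,-1,0,-0.66],[0.25,-1,0,-0.66],[0.3,-1,0,-0.66],[0.36,-0.96,0,-0.66],[0.41,-0.94,0,-0.66],[0.46,-0.9,0,-0.66],[0.4,-0.6,0,-0.5]]]' ; python3 -c "
from h import *
st(); cv2.imwrite('pics/w1.png',snapshot('wrist')[:,:,::-1]);st()"
```

```text
time: 1.82
tool_pos: [468.6, -199.2, 223.8]
tcp_rot: [-179.4, 0.5, -2.3]
ft_force: [0.5, -0.3, 0.1]
finger_gap: 85.5
t 1.82 tcp [ 468.6 -199.2  223.8] rot [-179.4    0.5   -2.3] F [ 0.5 -0.3  0.1] gap 85.5 J6 -27
t 1.87 tcp [ 469.7 -197.5  223.7] rot [-179.3    0.5   -2.1] F [-0.3  0.9 -1.2] gap 85.3 J6 -27
```

View pics/w1.png

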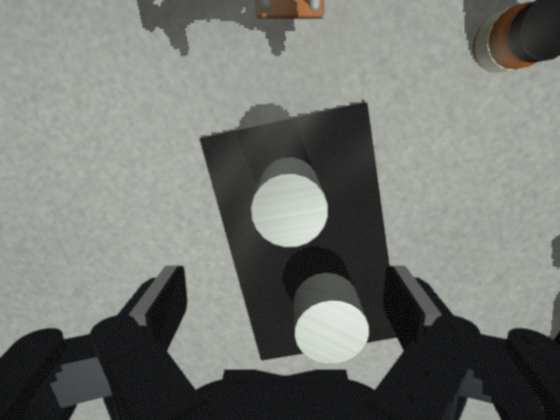

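```bash
cat >> h.py <<'E'
from scipy.spatial.transform import Rotation as Ro
def won(uv,z,pos,rot):
    c=calibration('wrist'); H=np.array(c['hand_eye']); K=np.array(c['mtx'])
    R=Ro.from_euler('xyz',rot,degrees=True).as_matrix()
    d=R@(H[:3,:3]@np.linalg.solve(K,[uv[0],uv[1],1.])); o=np.array(pos)+R@H[:3,3]
    return (o+d*(z-o[2])/d[2]).round(1)
E
python3 -c "
from h import *
p=[468.8,-199.0,223.8];r=[-179.4,.5,-2.3]
print(won((290,210),100,p,r),won((251.5,210),100,p,r),won((328,210),100,p,r),won((263,5),30,p,r),won((318,5),30,p,r),won((258,17),12,p,r),won((324,17),12,p,r))
plan(472,-204,91,-4)"
```

```text
[ 471.4 -207.   100. ] [ 439.6 -205.8  100. ] [ 502.7 -208.2  100. ] [454.  -37.9  30. ] [502.6 -40.   30. ] [447.7 -43.   12. ] [509.7 -45.7  12. ]
t 1.87 tcp [ 469.7 -197.5  223.7] rot [-179.3    0.5   -2.1] F [-0.3  0.9 -1.2] gap 85.3 J6 -27
[0.01, 0.03, 0.66, 0.04]
[0.01, 0.03, 0.66, 0.04]
[0.01, 0.03, 0.66, 0.04]
[0.01, 0.03, 0.66, 0.04]
[0.01, 0.03, 0.66, 0.04]
[0.01, 0.03, 0.66, 0.04]
[0.01, 0.03, 0.66, 0.04]
[0.01, 0.03, 0.66, 0.04]
[0.01, 0.03, 0.66, 0.04]
[0.01, 0.03, 0.66, 0.04]
```

```bash
python3 -m pendant '[[[0.01,0.05,0.9,0.04],[0.01,0.05,0.9,0.04],[0.01,0.05,0.9,0.04],[0.01,0.05,0.9,0.04],[0.01,0.05,0.9,0.04],[0.01,0.05,0.9,0.04],[0.01,0.05,0.9,0.04],[0.01,0.05,0.9,0.04],[0,0,0.8,0],[0,0,0.5,0]]]' ; python3 -m pendant '[[[0,0,0,0],[0,0,0,0],[0,0,0,0],[0,0,0,0],[0,0,0,0],[0,0,0,0],[0,0,0,0],[0,0,0,0],[0,0,0,0],[0,0,0,0]]]' -1 20; python3 -c "
from h import *
st(); cv2.imwrite('pics/w2.png',snapshot('wrist')[:,:,::-1])"
```

```text
time: 2.7
tool_pos: [471.1, -204.0, 48.5]
tcp_rot: [-179.5, 0.2, -3.6]
ft_force: [0.6, 0.6, -0.4]
finger_gap: 85.4
time: 3.53
tool_pos: [471.3, -204.6, 50.1]
tcp_rot: [-179.5, 0.2, -3.7]
ft_force: [-0.3, -0.2, -1.8]
finger_gap: 64.3
t 3.53 tcp [ 471.3 -204.6   50.1] rot [-179.5    0.2   -3.7] F [-0.3 -0.2 -1.8] gap 64.3 J6 -26
```

View pics/w2.png

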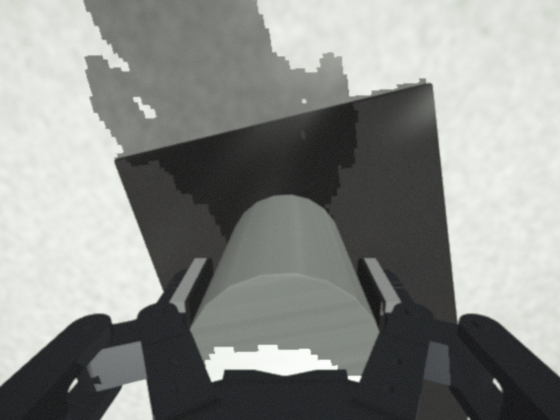

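```bash
python3 -m pendant '[[[0,0,-0.4,0],[0,-0.2,-0.4,0],[-0.04,-0.8,0,0],[-0.04,-0.85,0,0],[-0.03,-0.85,0,0],[-0.03,-0.85,0,0],[-0.03,-0.85,0,0],[-0.03,-0.85,0,0],[0,-0.8,0,0],[0,-0.4,0,0]]]' ; python3 -c "
from h import *
st(); cv2.imwrite('pics/w3.png',snapshot('wrist')[:,:,::-1]);cv2.imwrite('pics/sd3.png',cv2.resize(snapshot('side')[160:310,230:430,::-1],None,fx=4,fy=4));st()"
```

```text
time: 4.42
tool_pos: [478.1, -71.5, 76.2]
tcp_rot: [-179.6, -0.2, -3.9]
ft_force: [0.2, -0.3, -2.2]
finger_gap: 64.5
t 4.42 tcp [478.1 -71.5  76.2] rot [-179.6   -0.2   -3.9] F [ 0.2 -0.3 -2.2] gap 64.5 J6 -11
t 4.52 tcp [478.3 -72.1  76.1] rot [-179.6   -0.2   -3.9] F [-0.2 -0.3 -1.7] gap 64.1 J6 -11
```

View pics/w3.png

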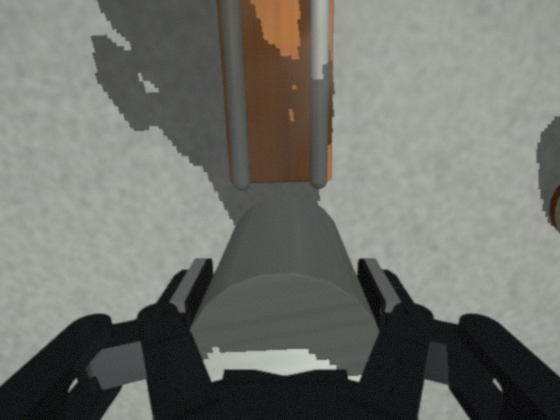

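View pics/sd3.png

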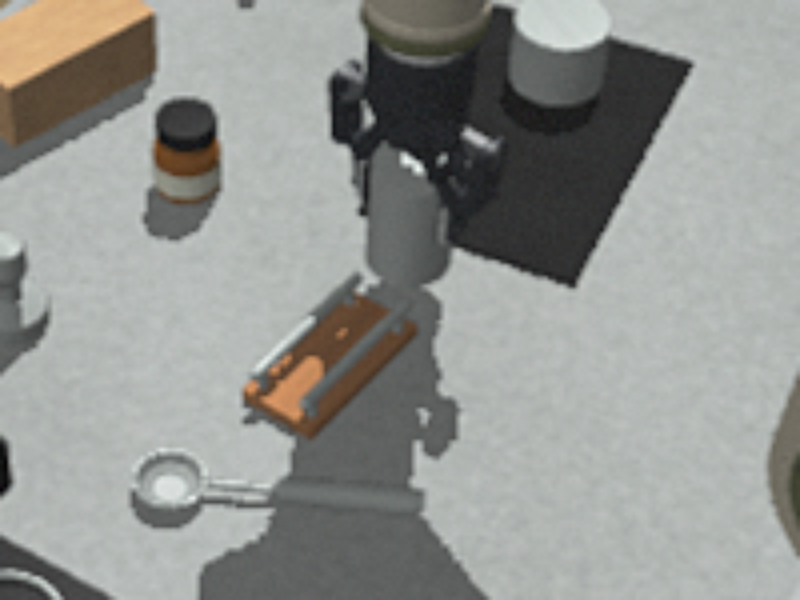

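```bash
python3 -c "
from h import *
p=[478.1,-71.5,76.2];r=[-179.6,-.2,-3.9]
for uv in [(242,187),(320,187),(228,3),(320,3)]: print(won(uv,30,p,r))
"
```

```text
[455.5 -40.4  30. ]
[500.2 -43.5  30. ]
[458.4  53.   30. ]
[503.8  49.9  30. ]
```

```bash
python3 -m pendant '[[[0,0,0.3,0],[0,0,0.4,0],[0,0,0.1,0],[0,0,0,0],[0,-0.2,0,0],[0,-0.3,0,0],[0,-0.3,-0.05,0],[0,-0.3,-0.05,0],[0,-0.3,-0.05,0],[0,-0.3,-0.05,0]]]' ; python3 -c "
from h import *
st(); cv2.imwrite('pics/w4.png',snapshot('wrist')[:,:,::-1]);cv2.imwrite('pics/sd4.png',cv2.resize(snapshot('side')[160:310,230:430,::-1],None,fx=4,fy=4));st()"
```

```text
time: 5.35
tool_pos: [478.6, -43.2, 62.5]
tcp_rot: [179.9, 0.1, -4.1]
ft_force: [-0.7, -4.0, -2.9]
finger_gap: 64.1
t 5.35 tcp [478.6 -43.2  62.5] rot [ 1.799e+02  1.000e-01 -4.100e+00] F [-0.7 -4.  -2.9] gap 64.1 J6 -7
t 5.45 tcp [478.9 -42.5  62.8] rot [ 1.8e+02  1.0e-01 -4.1e+00] F [-1.8 -2.5  2.1] gap 64.5 J6 -7
```

View pics/w4.png

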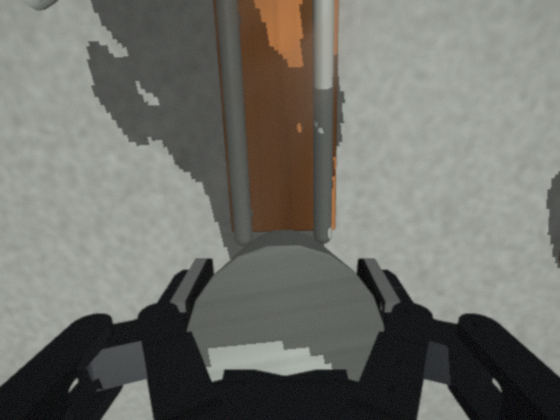

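View pics/sd4.png

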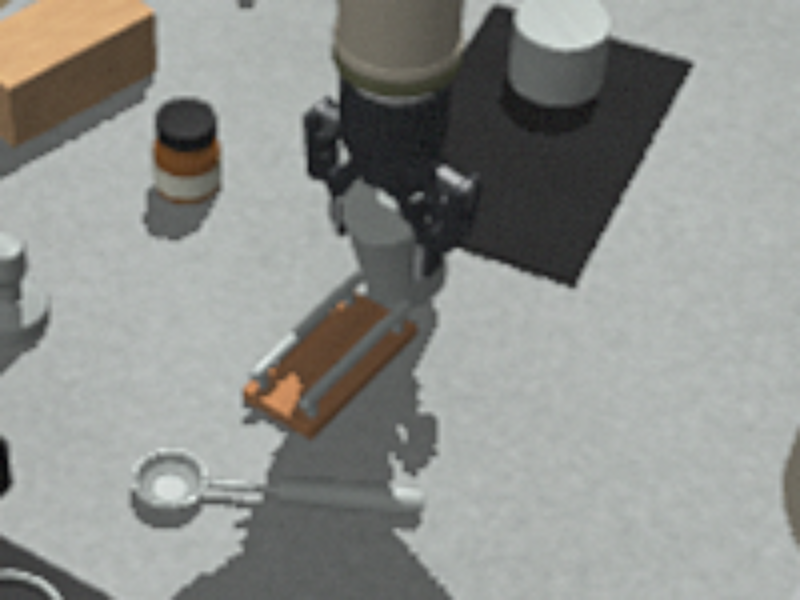

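```bash
python3 -m pendant '[[[0,-0.35,-0.05,0],[0,-0.35,-0.05,0],[0,-0.35,0,0],[0,-0.35,0,0],[0,-0.35,0.05,0],[0,-0.25,0.15,0],[0,-0.25,0.15,0],[0,-0.25,0.2,0],[0,-0.25,0.2,0],[0,0,0,0]]]' ; python3 -c "
from h import *
st(); cv2.imwrite('pics/w5.png',snapshot('wrist')[:,:,::-1]);cv2.imwrite('pics/sd5.png',cv2.resize(snapshot('side')[160:310,230:430,::-1],None,fx=4,fy=4));st()"
```

```text
time: 6.28
tool_pos: [482.7, 18.5, 48.7]
tcp_rot: [-180.0, 0.1, -4.0]
ft_force: [-4.1, -0.1, 1.9]
finger_gap: 61.8
t 6.28 tcp [482.7  18.5  48.7] rot [-1.8e+02  1.0e-01 -4.0e+00] F [-4.1 -0.1  1.9] gap 61.8 J6 0
t 6.38 tcp [482.7  17.9  49.1] rot [-1.8e+02  1.0e-01 -4.0e+00] F [-2.5  0.1 -0.1] gap 61.8 J6 0
```

View pics/w5.png

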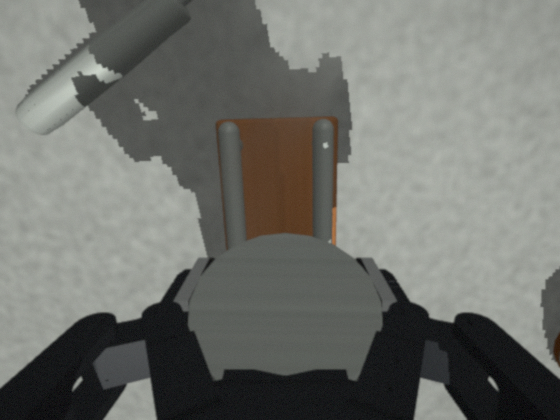

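View pics/sd5.png

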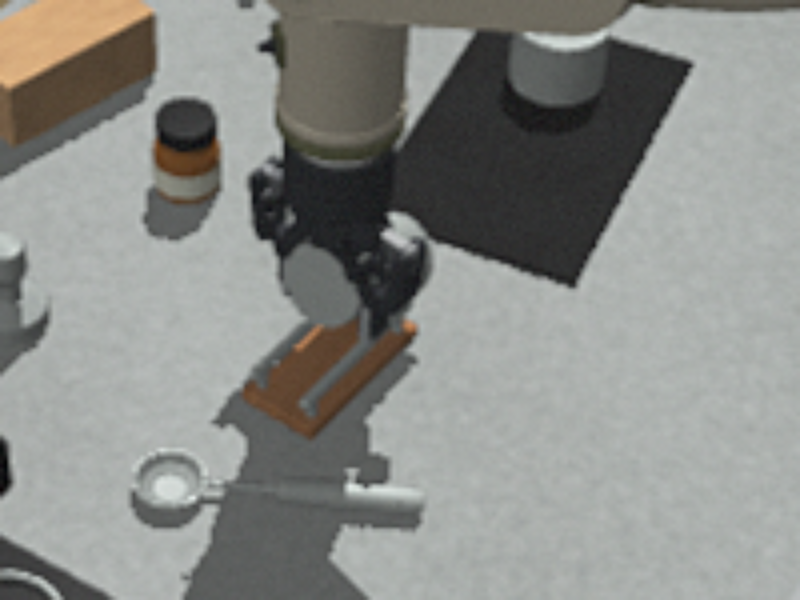

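```bash
python3 -m pendant '[[[0,0,0.1,0],[0,0,0.1,0],[0,0,0.1,0],[0,0,0.1,0],[0,0,0.1,0],[0,0,0,0],[0,0,0,0],[0,0,0,0],[0,0,0,0],[0,0,0,0]]]' ;  python3 -c "
from h import *
st(); cv2.imwrite('pics/sc6.png',cv2.resize(snapshot('scene')[130:280,150:350,::-1],None,fx=4,fy=4));cv2.imwrite('pics/sd6.png',cv2.resize(snapshot('side')[160:310,230:430,::-1],None,fx=4,fy=4));st()
p=[482.7,18.5,48.7];r=[-180,.1,-4]
for uv in [(228,122),(323,119)]: print(won(uv,35,p,r))"
```

```text
time: 7.22
tool_pos: [485.3, 18.0, 42.4]
tcp_rot: [-179.8, -0.1, -4.2]
ft_force: [-0.7, 0.5, 0.1]
finger_gap: 62.2
t 7.22 tcp [485.3  18.   42.4] rot [-1.798e+02 -1.000e-01 -4.200e+00] F [-0.7  0.5  0.1] gap 62.2 J6 0
t 7.32 tcp [485.3  18.   42.4] rot [-1.798e+02 -1.000e-01 -4.200e+00] F [-0.7 -0.7  0.5] gap 61.7 J6 0
[461.7  87.2  35. ]
[504.3  85.5  35. ]
```

View pics/sc6.png

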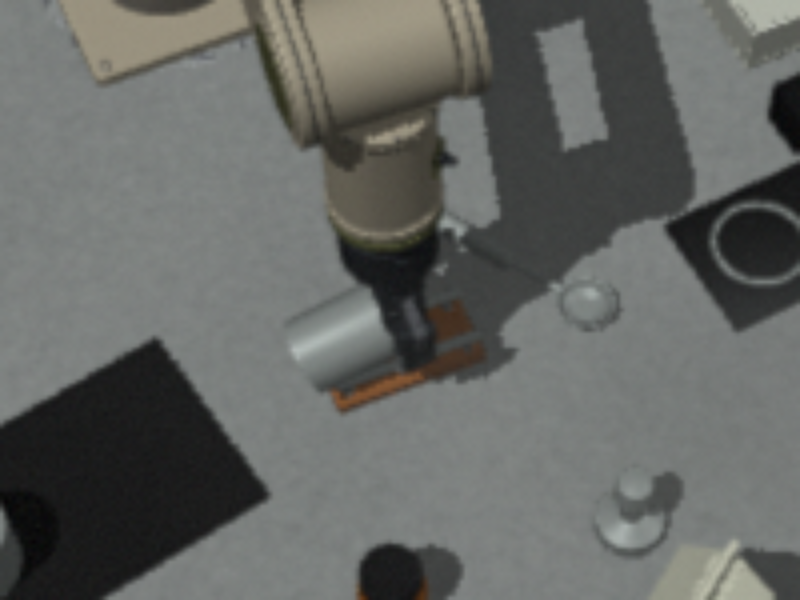

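View pics/sd6.png

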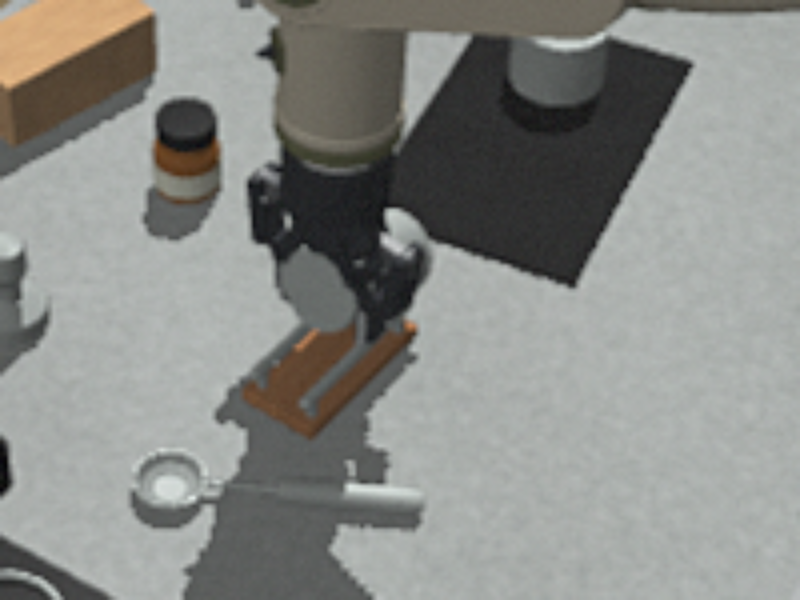

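```bash
python3 -m pendant '[[[0,0,0.15,0],[0,0,0.15,0],[0,0,0.1,0],[0,0,0,0],[0,0,0,0],[0,0,0,0],[0,0,0,0],[0,0,0,0],[0,0,0,0],[0,0,0,0]]]' ;  python3 -c "
from h import *
st(); cv2.imwrite('pics/w7.png',snapshot('wrist')[:,:,::-1]);cv2.imwrite('pics/sd7.png',cv2.resize(snapshot('side')[190:290,280:380,::-1],None,fx=6,fy=6,interpolation=2));st()
"
```

```text
time: 8.15
tool_pos: [486.7, 18.9, 36.2]
tcp_rot: [-179.7, -0.3, -4.2]
ft_force: [-2.0, 0.5, 1.3]
finger_gap: 62.3
t 8.15 tcp [486.7  18.9  36.2] rot [-179.7   -0.3   -4.2] F [-2.   0.5  1.3] gap 62.3 J6 0
t 8.25 tcp [486.7  18.9  36.2] rot [-179.7   -0.3   -4.2] F [-1.7  0.7  0.4] gap 62.0 J6 0
```

View pics/w7.png

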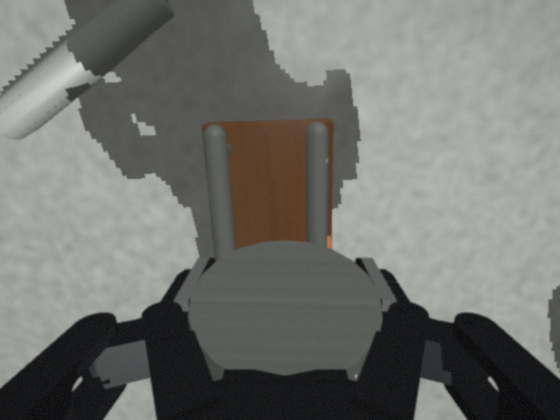

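View pics/sd7.png

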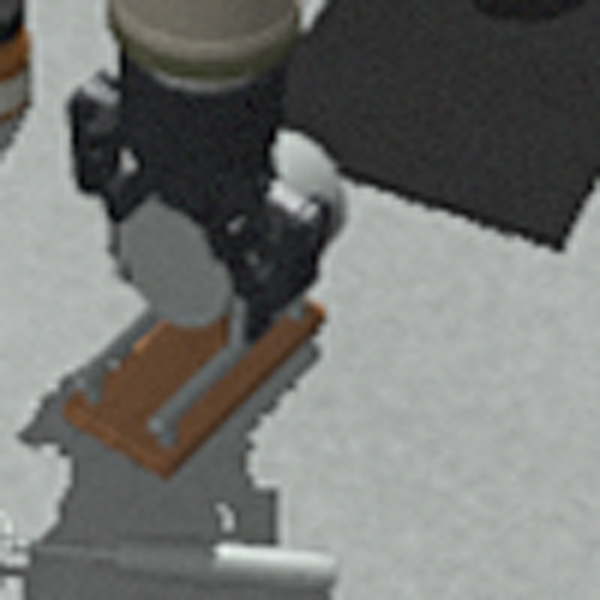

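```bash
python3 -c "
from h import *
p=[486.7,18.9,36.2];r=[-179.7,-.3,-4.2]
for uv in [(285,308),(285,241),(285,375),(190,308),(381,308)]:
  a=won(uv,0,p,r);b=won(uv,100,p,r)
  for y in (42,48,54):
    t=(y-a[1])/(b[1]-a[1]); print(uv,y,(a+t*(b-a)).round(1))
for uv in [(215,130),(317,128)]: print(won(uv,33,p,r))"
```

```text
(285, 308) 42 [488.   42.  101.4]
(285, 308) 48 [488.4  48.  110.5]
(285, 308) 54 [488.8  54.  119.6]
(285, 241) 42 [488.2  42.   55.6]
(285, 241) 48 [488.6  48.   70. ]
(285, 241) 54 [488.9  54.   84.5]
(285, 375) 42 [487.7  42.  124.4]
(285, 375) 48 [488.1  48.  130.8]
(285, 375) 54 [488.5  54.  137.2]
(190, 308) 42 [461.9  42.   98.3]
(190, 308) 48 [465.3  48.  107.7]
(190, 308) 54 [468.8  54.  117.2]
(381, 308) 42 [512.4  42.  104.2]
(381, 308) 48 [509.9  48.  113. ]
(381, 308) 54 [507.4  54.  121.8]
[461.9  85.2  33. ]
[504.8  82.9  33. ]
```

```bash
cat >> h.py <<'E'
def ray(n,uv):
    c=calibration(n);W=np.array(c['world_to_cam']);K=np.array(c['mtx']);R=W[:3,:3]
    return -R.T@W[:3,3], R.T@np.linalg.solve(K,[uv[0],uv[1],1.])
def atx(n,uv,x):
    o,d=ray(n,uv); return (o+d*(x-o[0])/d[0]).round(1)
def drawcup(im,n,base,axis,off=(0,0),f=1,col=(0,0,255)):
    base=np.array(base,float);axis=np.array(axis,float);axis/=np.linalg.norm(axis)
    u=np.cross(axis,[1,0,.3]);u/=np.linalg.norm(u);v=np.cross(axis,u)
    for h,c in((0,col),(95,(0,255,255))):
        pts=[]
        for a in np.linspace(0,2*np.pi,60): pts.append((proj(n,base+axis*h+32*(u*np.cos(a)+v*np.sin(a)))-off)*f)
        cv2.polylines(im,[np.int32(pts)],True,c,1)
E
python3 - <<'E'
from h import *
st()
side=snapshot('side')[:,:,::-1];sc=snapshot('scene')[:,:,::-1]
print(atx('side',(309.2,234.2),484))
for k,(b,e) in enumerate([((485,45,62),0),((485,45,75),15),((485,40,80),25)]):
    ax=np.array([-.06*np.cos(np.radians(e)),-np.cos(np.radians(e)),-np.sin(np.radians(e))])
    o=[]
    for n,im,x0,y0 in(('side',side,270,190),('scene',sc,210,180)):
        c=cv2.resize(im[y0:y0+80,x0:x0+90],None,fx=5,fy=5,interpolation=2);drawcup(c,n,b,ax,(x0,y0),5);o.append(c)
    cv2.imwrite(f'pics/m{k}.png',np.vstack(o)if 0 else np.hstack(o)[:, :800])
cv2.imwrite('pics/m.png',np.vstack([cv2.resize(cv2.imread(f'pics/m{k}.png'),None,fx=.75,fy=.5) for k in range(3)]))
E
```

```text
t 8.25 tcp [486.7  18.9  36.2] rot [-179.7   -0.3   -4.2] F [-1.7  0.7  0.4] gap 62.0 J6 0
[484.   37.6  81. ]
```

View pics/m.png

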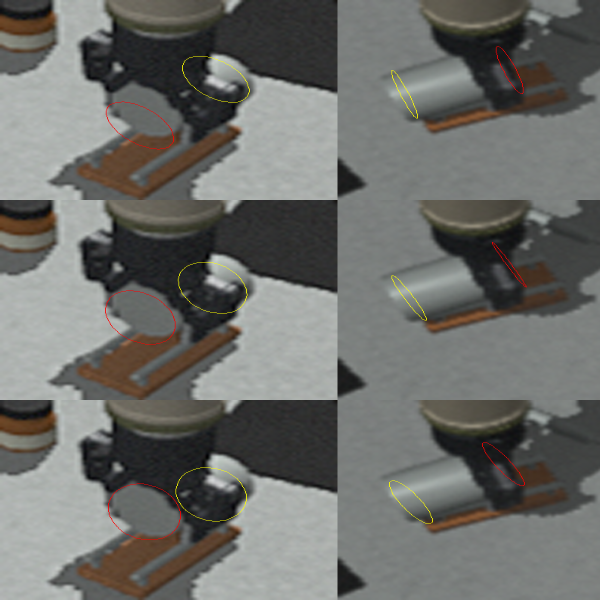

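```bash
cat > fit.py <<'E'
from h import *
import sys
def show(hyps,side,sc,out,sb=(270,190),cb=(210,180)):
    rows=[]
    for b,e,yw in hyps:
        e=np.radians(e);yw=np.radians(yw)
        ax=np.array([np.sin(yw)*np.cos(e),-np.cos(yw)*np.cos(e),-np.sin(e)])
        o=[]
        for n,im,(x0,y0) in(('side',side,sb),('scene',sc,cb)):
            c=cv2.resize(im[y0:y0+70,x0:x0+90],None,fx=4,fy=4,interpolation=2);drawcup(c,n,b,ax,(x0,y0),4);o.append(c)
        rows.append(np.hstack(o))
    cv2.imwrite(out,np.vstack(rows))
E
python3 - <<'E'
from fit import *
side=snapshot('side')[:,:,::-1];sc=snapshot('scene')[:,:,::-1]
cv2.imwrite('pics/side8.png',side);cv2.imwrite('pics/sc8.png',sc)
show([((484,38,78),10,-4),((486,38,72),-5,-4)],side,sc,'pics/m2.png')
E
```

```text
(no output)
```

View pics/m2.png

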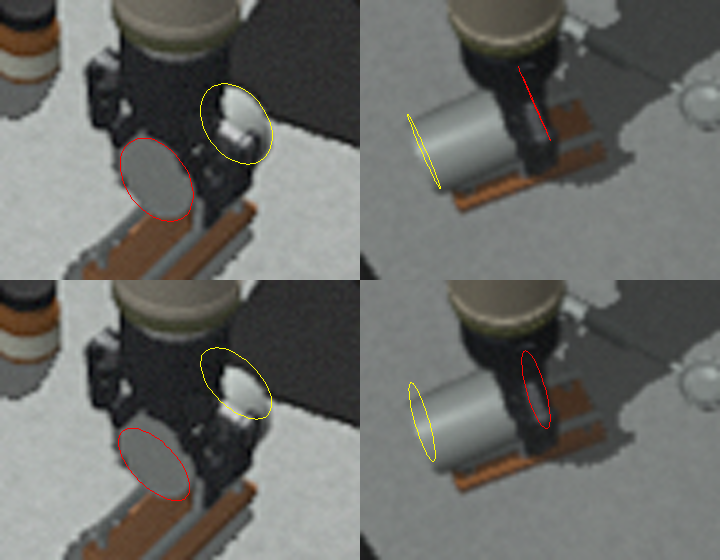

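```bash
python3 -m pendant '[[[-0.1,0,0,0],[-0.08,0,0,0],[0,0,0,0],[0,0,0,0],[0,0,0,0],[0,0,0,0],[0,0,0,0],[0,0,0,0],[0,0,0,0],[0,0,0,0]]]' 0.47 20;  python3 - <<'E'
from fit import *
st()
side=snapshot('side')[:,:,::-1];sc=snapshot('scene')[:,:,::-1]
show([((484,38,78),10,-4)],side,sc,'pics/m3.png')
E
```

```text
time: 9.28
tool_pos: [482.9, 19.0, 36.0]
tcp_rot: [-179.7, -0.3, -4.2]
ft_force: [-0.2, -0.5, -1.2]
finger_gap: 63.1
t 9.28 tcp [482.9  19.   36. ] rot [-179.7   -0.3   -4.2] F [-0.2 -0.5 -1.2] gap 63.1 J6 0
```

View pics/m3.png

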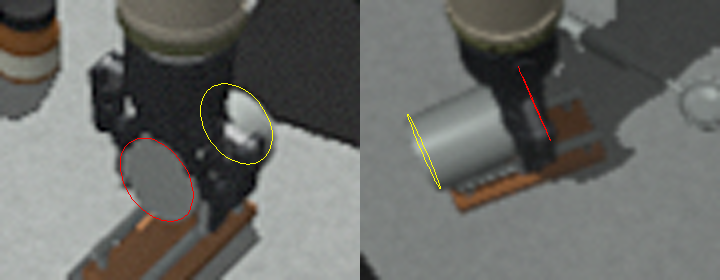

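```bash
python3 -m pendant '[[[0,0,0,0],[0,0,0,0],[0,0,0,0],[0,0,0,0],[0,0,0,0],[0,0,0,0],[0,0,0,0],[0,0,0,0],[0,0,0,0],[0,0,0,0]]]' 0.51 20;  python3 - <<'E'
from fit import *
st()
side=snapshot('side')[:,:,::-1];sc=snapshot('scene')[:,:,::-1]
show([((482,40,60),0,-4)],side,sc,'pics/m4.png')
E
```

```text
time: 10.22
tool_pos: [483.1, 19.0, 36.2]
tcp_rot: [-179.7, -0.3, -4.2]
ft_force: [-1.1, 0.6, -0.2]
finger_gap: 64.7
t 10.22 tcp [483.1  19.   36.2] rot [-179.7   -0.3   -4.2] F [-1.1  0.6 -0.2] gap 64.7 J6 0
```

View pics/m4.png

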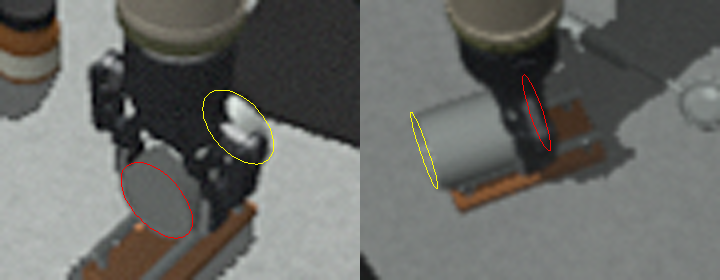

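```bash
python3 -m pendant '[[[0,0,0,0],[0,0,0,0],[0,0,0,0],[0,0,0,0],[0,0,0,0],[0,0,0,0],[0,0,0,0],[0,0,0,0],[0,0,0,0],[0,0,0,0]]]' 0.55 20;  python3 - <<'E'
from fit import *
st()
side=snapshot('side')[:,:,::-1];sc=snapshot('scene')[:,:,::-1]
cv2.imwrite('pics/w9.png',snapshot('wrist')[:,:,::-1])
show([((482,40,60),0,-4)],side,sc,'pics/m5.png')
E
```

```text
time: 11.15
tool_pos: [483.1, 19.0, 36.2]
tcp_rot: [-179.7, -0.3, -4.2]
ft_force: [-0.2, 1.3, -0.6]
finger_gap: 66.3
t 11.15 tcp [483.1  19.   36.2] rot [-179.7   -0.3   -4.2] F [-0.2  1.3 -0.6] gap 66.3 J6 0
```

View pics/m5.png

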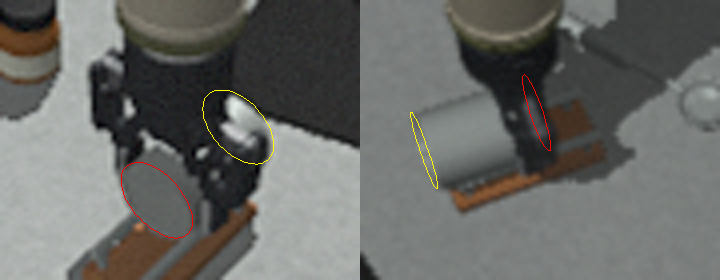

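View pics/w9.png

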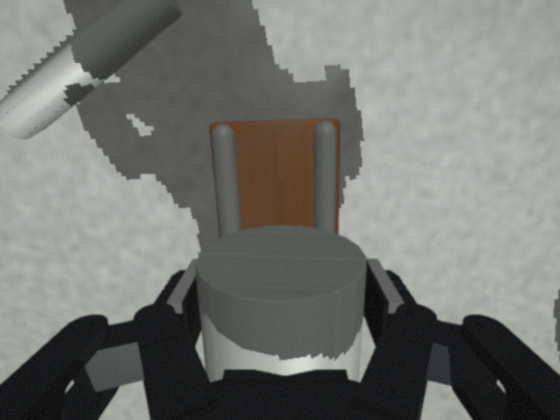

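```bash
python3 -c "
from h import *
p=[483.1,19,36.2];r=[-179.7,-.3,-4.2]
print(won((282,229),28,p,r),won((282,298),92,p,r),won((197,262),60,p,r),won((366,262),60,p,r))
for uv in [(222,130),(324,128)]: print(won(uv,33,p,r))
plan(479.5,-29,38,-4)"
```

```text
[482.9  37.   28. ] [483.3  39.4  92. ] [450.2  37.8  60. ] [515.3  32.9  60. ]
[461.2  85.1  33. ]
[504.2  82.7  33. ]
t 11.30 tcp [483.1  19.   36.2] rot [-179.7   -0.3   -4.2] F [-0.2  0.3 -1.1] gap 66.1 J6 0
[-0.0, 0.24, -0.01, -0.0]
[-0.0, 0.24, -0.01, -0.0]
[-0.0, 0.24, -0.01, -0.0]
[-0.0, 0.24, -0.01, -0.0]
[-0.0, 0.24, -0.01, -0.0]
[-0.0, 0.24, -0.01, -0.0]
[-0.0, 0.24, -0.01, -0.0]
[-0.0, 0.24, -0.01, -0.0]
[-0.0, 0.24, -0.01, -0.0]
[-0.0, 0.24, -0.01, -0.0]
```

```bash
python3 -m pendant '[[[0,0,0,0],[0,0,0,0],[0,0.45,-0.02,0],[0,0.45,-0.02,0],[0,0.45,-0.02,0],[0,0.45,-0.02,0],[0,0.45,-0.02,0],[0,0.45,0,0],[0,0.4,0,0],[0,0,0,0]]]' 0.85;  python3 -c "
from h import *
st();cv2.imwrite('pics/w10.png',snapshot('wrist')[:,:,::-1])"
```

```text
time: 12.13
tool_pos: [478.6, -50.8, 38.8]
tcp_rot: [-179.8, -0.4, -4.2]
ft_force: [1.1, 0.2, -0.2]
finger_gap: 78.9
t 12.13 tcp [478.6 -50.8  38.8] rot [-179.8   -0.4   -4.2] F [ 1.1  0.2 -0.2] gap 78.9 J6 -8
```

View pics/w10.png

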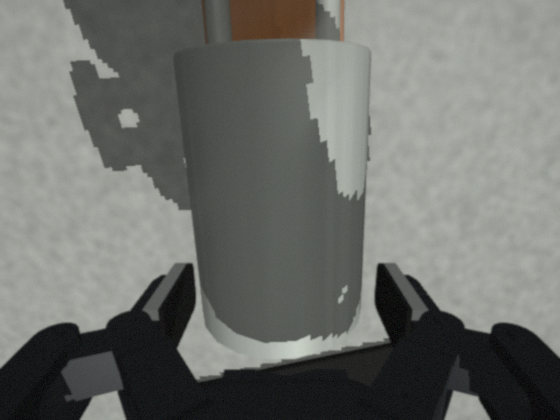

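```bash
python3 -c "
from h import *
p=[478.6,-50.8,38.8];r=[-179.8,-.4,-4.2]
print(won((277,40),92,p,r),won((283,358),92,p,r),won((175,55),60,p,r),won((370,50),60,p,r),won((204,320),60,p,r),won((360,320),60,p,r))"
```

```text
[482.7  38.6  92. ] [477.2 -53.7  92. ] [448.8  41.9  60. ] [513.   38.7  60. ] [443.8 -59.7  60. ] [508.8 -64.8  60. ]
```

```bash
python3 -m pendant '[[[-0.05,-0.2,0,0],[0,-0.12,0,0],[0,0,0,0],[0,0,0,0],[0,0,0,0],[0,0,0,0],[0,0,0,0],[0,0,0,0],[0,0,0,0],[0,0,0,0]]]' -1 20; python3 -c "
from h import *
st()"
```

```text
time: 13.02
tool_pos: [477.6, -42.6, 39.1]
tcp_rot: [-179.9, -0.3, -4.1]
ft_force: [-1.5, -1.9, 1.3]
finger_gap: 64.1
t 13.02 tcp [477.6 -42.6  39.1] rot [-179.9   -0.3   -4.1] F [-1.5 -1.9  1.3] gap 64.1 J6 -7
```

```bash
python3 -m pendant '[[[0,0,-0.2,0],[0,0,-0.4,0],[0,0,-0.5,0],[0,0,-0.5,0],[0,0,-0.5,0],[0,0,-0.5,0],[0,0,-0.5,0],[0,0,-0.4,0],[0,0,-0.1,0],[0,0,0,0]]]'
python3 - <<'E'
from fit import *
st()
side=snapshot('side')[:,:,::-1];sc=snapshot('scene')[:,:,::-1]
cv2.imwrite('pics/w11.png',snapshot('wrist')[:,:,::-1])
show([((482,37,130),0,-4)],side,sc,'pics/m6.png',(280,160),(210,150))
E
```

```text
time: 13.85
tool_pos: [477.6, -42.0, 120.5]
tcp_rot: [-179.8, -0.5, -4.1]
ft_force: [-0.3, 0.6, -1.6]
finger_gap: 63.8
t 13.85 tcp [477.6 -42.  120.5] rot [-179.8   -0.5   -4.1] F [-0.3  0.6 -1.6] gap 63.8 J6 -7
```

View pics/m6.png

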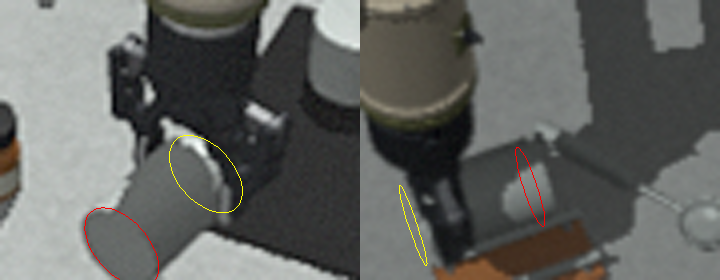

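View pics/w11.png

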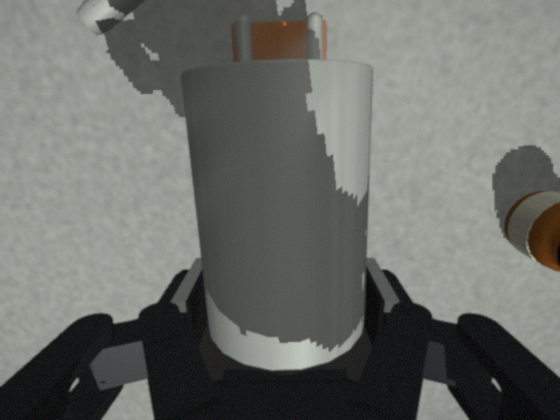

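Run:
```python
from h import *
s=st(); R=Ro.from_euler('xyz',s['tcp_rot'],degrees=True).as_matrix(); H=np.array(calibration('wrist')['hand_eye'])
X=s['tool_pos']+R@H[:3,3]; print(X)
for n in('side','scene'):
    im=snapshot(n)[:,:,::-1].copy(); u=proj(n,X); print(n,u)
    x0,y0=[int(v)-60 for v in u]; x0=max(x0,0);y0=max(y0,0)
    c=cv2.resize(im[y0:y0+130,x0:x0+130],None,fx=3,fy=3,interpolation=2); cv2.drawMarker(c,tuple(int(v) for v in (u-[x0,y0])*3),(0,0,255),0,12,1); cv2.imwrite(f'pics/cam_{n}.png',c)
a,b=cv2.imread('pics/cam_side.png'),cv2.imread('pics/cam_scene.png'); cv2.imwrite('pics/cam.png',np.hstack([a[:380],b[:380]]) )
```

```text
t 14.00 tcp [476.8 -41.8 118.9] rot [-179.8   -0.3   -4.1] F [ 0.1 -1.1 -1.8] gap 64.0 J6 -7
[481.19271146  32.53252699 261.45798016]
side [312.9814675  184.60062837]
scene [249.43613681 172.00188795]
```

View pics/cam.png

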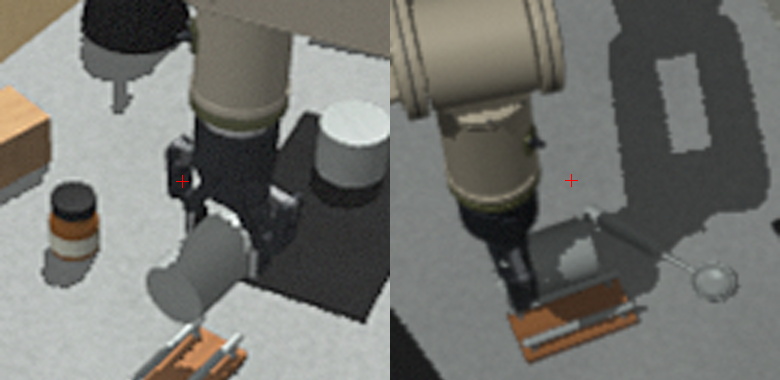

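```bash
python3 -m pendant '[[[0,0.4,0,0],[0,0.7,0,0],[0,0.7,0,0],[0,0.7,0,0],[0,0.7,0,0],[0,0.6,0.1,0],[0,0.3,0.2,0],[0,0,0.3,0],[0,0,0.2,0],[0,0,0,0]]]'
python3 - <<'E'
from fit import *
s=st(); G=s['tool_pos']+[0,0,21]
side=snapshot('side')[:,:,::-1];sc=snapshot('scene')[:,:,::-1]
cv2.imwrite('pics/w12.png',snapshot('wrist')[:,:,::-1])
hy=[]
for ph in (10,30):
    p=np.radians(ph); hy.append((G+80.5*np.array([.06*np.cos(p),np.cos(p),-np.sin(p)]),-ph,-3.5))
show(hy,side,sc,'pics/m7.png',(300,160),(190,150))
E
```

```text
time: 14.93
tool_pos: [466.0, -128.7, 95.0]
tcp_rot: [-179.7, 0.3, -4.1]
ft_force: [-0.7, 1.7, -1.0]
finger_gap: 63.5
t 14.93 tcp [ 466.  -128.7   95. ] rot [-179.7    0.3   -4.1] F [-0.7  1.7 -1. ] gap 63.5 J6 -18
```

View pics/m7.png

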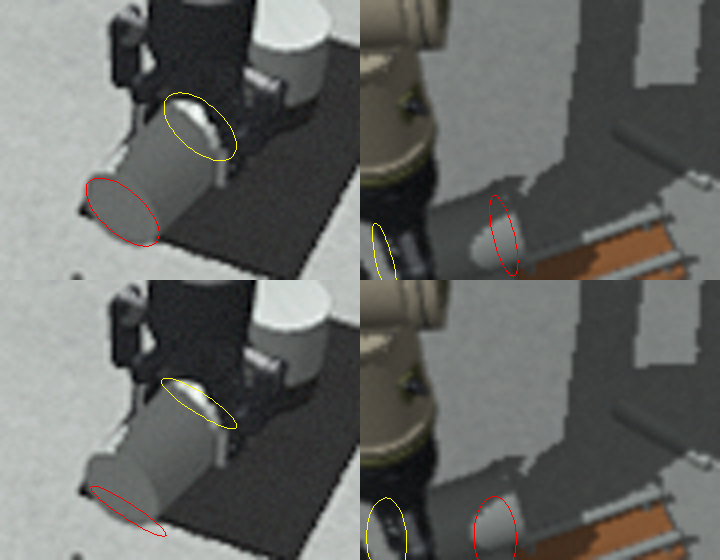

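```bash
python3 -m pendant '[[[0.1,0,0.3,0],[0.1,0,0.4,0],[0.1,0,0.5,0],[0,0,0.5,0],[0,0,0.4,0],[0,0,0.15,0],[0,-0.1,0,0],[0,-0.1,0,0],[0,-0.1,0,0],[0,-0.1,0,0]]]'
python3 - <<'E'
from fit import *
s=st(); G=s['tool_pos']+[0,0,21]
side=snapshot('side')[:,:,::-1];sc=snapshot('scene')[:,:,::-1]
hy=[]
for ph in (10,20):
    p=np.radians(ph); hy.append((G+80.5*np.array([.06*np.cos(p),np.cos(p),-np.sin(p)]),-ph,-3.5))
show(hy,side,sc,'pics/m8.png',(290,180),(190,160))
E
```

```text
time: 15.92
tool_pos: [473.8, -118.5, 45.8]
tcp_rot: [-179.7, 0.2, -3.9]
ft_force: [-1.2, 0.3, -1.7]
finger_gap: 63.8
t 15.92 tcp [ 473.8 -118.5   45.8] rot [-179.7    0.2   -3.9] F [-1.2  0.3 -1.7] gap 63.8 J6 -16
```

View pics/m8.png

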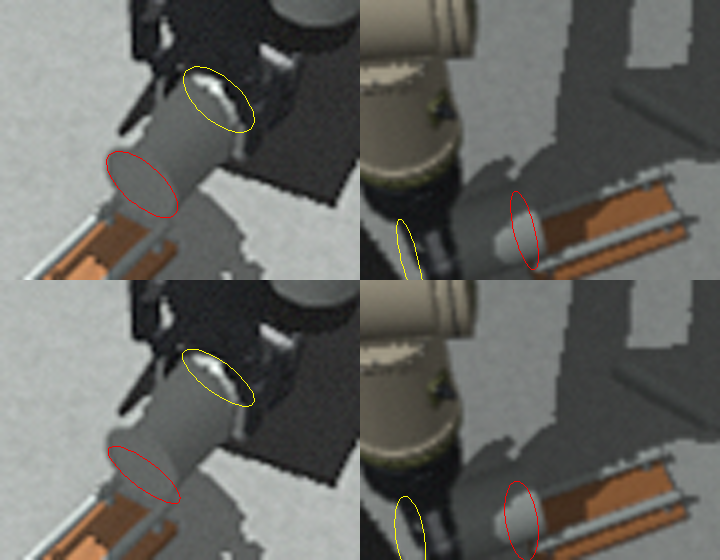

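```bash
python3 -m pendant '[[[0,-0.2,-0.05,0],[0,-0.25,-0.25,0],[0,-0.25,-0.3,0],[0,-0.25,-0.3,0],[0,-0.25,-0.3,0],[0,-0.25,-0.2,0],[0,-0.25,-0.15,0],[0,-0.2,-0.1,0],[0,0,0,0],[0,0,0,0]]]'
python3 - <<'E'
from fit import *
s=st(); G=s['tool_pos']+[0,0,21]
side=snapshot('side')[:,:,::-1];sc=snapshot('scene')[:,:,::-1]
hy=[]
for ph in (40,55):
    p=np.radians(ph); hy.append((G+80.5*np.array([.06*np.cos(p),np.cos(p),-np.sin(p)]),-ph,-3.5))
show(hy,side,sc,'pics/m9.png',(290,170),(190,160))
E
```

```text
time: 16.85
tool_pos: [479.0, -76.3, 86.1]
tcp_rot: [-179.7, -0.1, -3.8]
ft_force: [-0.5, -1.0, -2.8]
finger_gap: 63.8
t 16.85 tcp [479.  -76.3  86.1] rot [-1.797e+02 -1.000e-01 -3.800e+00] F [-0.5 -1.  -2.8] gap 63.8 J6 -12
```

View pics/m9.png

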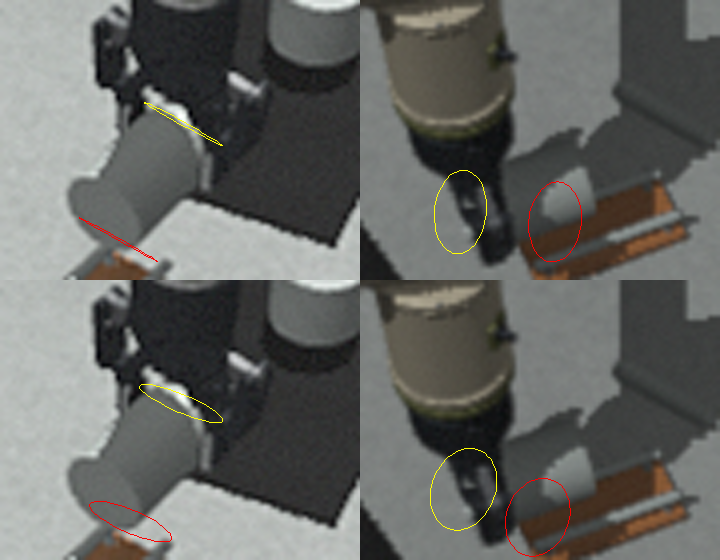

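```bash
python3 -m pendant '[[[0,0.4,-0.1,0],[0,0.7,0,0],[0,0.7,0,0],[0,0.5,0.3,0],[0,0.3,0.5,0],[0,0,0.6,0],[0,0,0.5,0],[0,0,0.25,0],[0,0,0.1,0],[0,0,0,0]]]'
python3 - <<'E'
from fit import *
s=st(); G=s['tool_pos']+[0,0,21]
side=snapshot('side')[:,:,::-1];sc=snapshot('scene')[:,:,::-1]
hy=[]
for ph in (5,12):
    p=np.radians(ph); hy.append((G+80.5*np.array([.06*np.cos(p),np.cos(p),-np.sin(p)]),-ph,-3.5))
show(hy,side,sc,'pics/m10.png',(290,180),(190,160))
E
```

```text
time: 17.78
tool_pos: [472.1, -134.0, 35.4]
tcp_rot: [-179.7, 0.2, -4.0]
ft_force: [0.1, 0.4, -1.7]
finger_gap: 63.5
t 17.78 tcp [ 472.1 -134.    35.4] rot [-179.7    0.2   -4. ] F [ 0.1  0.4 -1.7] gap 63.5 J6 -18
```

View pics/m10.png

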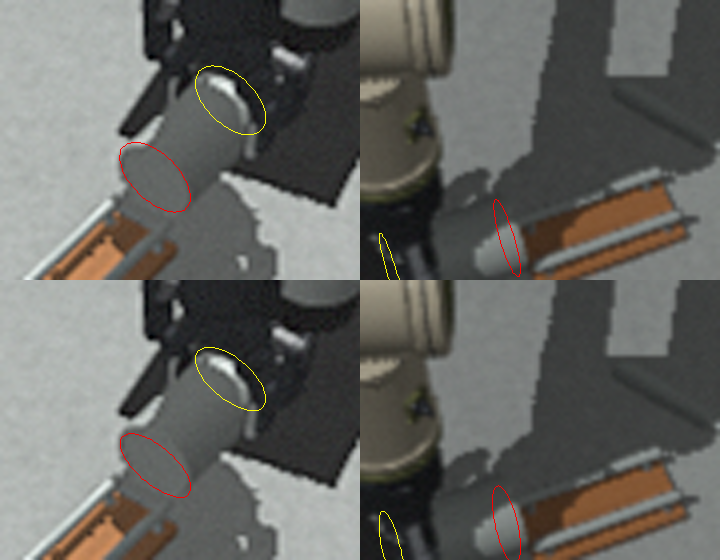

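```bash
python3 -m pendant '[[[0.1,-0.3,0,0],[0,-0.3,0,0],[0,-0.25,0,0],[0,-0.15,-0.1,0],[0,-0.15,-0.2,0],[0,-0.15,-0.2,0],[0,-0.15,-0.2,0],[0,-0.15,-0.2,0],[0,-0.15,-0.2,0],[0,0,0,0]]]'
python3 - <<'E'
from fit import *
s=st(); G=s['tool_pos']+[0,0,21]
side=snapshot('side')[:,:,::-1];sc=snapshot('scene')[:,:,::-1]
hy=[]
for ph in (8,20):
    p=np.radians(ph); hy.append((G+80.5*np.array([.06*np.cos(p),np.cos(p),-np.sin(p)]),-ph,-3.5))
show(hy,side,sc,'pics/m11.png',(290,180),(190,160))
E
```

```text
time: 18.72
tool_pos: [481.3, -108.5, 69.2]
tcp_rot: [178.8, -0.4, -3.8]
ft_force: [0.1, -1.4, -0.7]
finger_gap: 62.4
t 18.72 tcp [ 481.3 -108.5   69.2] rot [178.8  -0.4  -3.8] F [ 0.1 -1.4 -0.7] gap 62.4 J6 -14
```

View pics/m11.png

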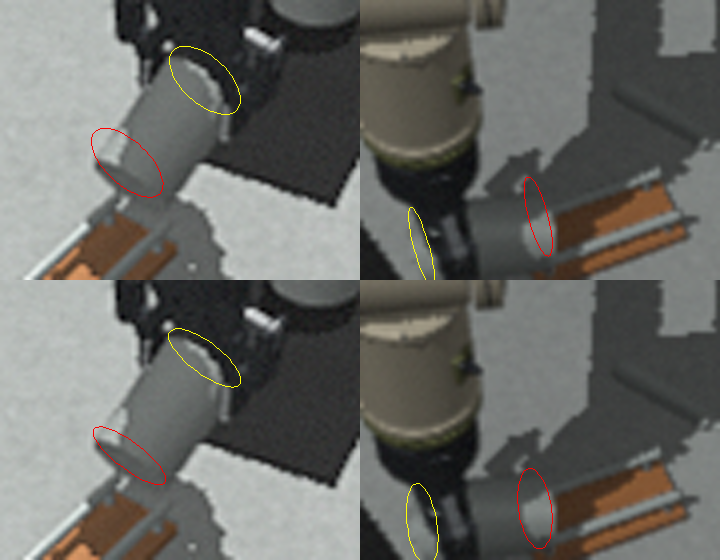

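```bash
python3 -m pendant '[[[-0.05,-0.15,0.05,0],[-0.05,-0.15,0.05,0],[-0.05,-0.2,-0.1,0],[-0.05,-0.2,-0.15,0],[-0.05,-0.2,-0.15,0],[0,-0.2,-0.15,0],[0,-0.2,-0.15,0],[0,-0.2,-0.12,0],[0,-0.2,-0.1,0],[0,0,0,0]]]'
python3 - <<'E'
from fit import *
s=st(); G=s['tool_pos']+[0,0,21]
side=snapshot('side')[:,:,::-1];sc=snapshot('scene')[:,:,::-1]
hy=[]
for ph in (30,45):
    p=np.radians(ph); hy.append((G+80.5*np.array([.06*np.cos(p),np.cos(p),-np.sin(p)]),-ph,-3.5))
show(hy,side,sc,'pics/m12.png',(290,180),(190,160))
E
```

```text
time: 19.65
tool_pos: [480.0, -77.6, 87.6]
tcp_rot: [178.2, -0.6, -3.9]
ft_force: [0.8, -0.4, -1.2]
finger_gap: 62.4
t 19.65 tcp [480.  -77.6  87.6] rot [178.2  -0.6  -3.9] F [ 0.8 -0.4 -1.2] gap 62.4 J6 -10
```

View pics/m12.png

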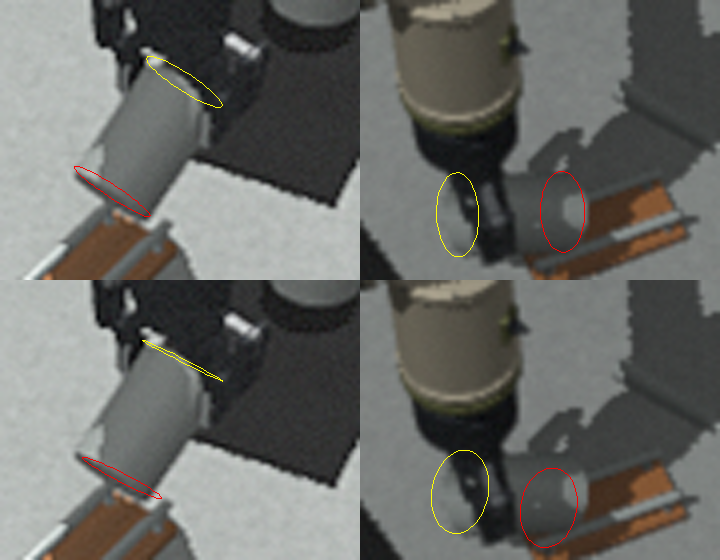

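```bash
python3 -m pendant '[[[0,0.4,-0.1,0],[0,0.6,0,0],[0,0.6,0,0],[-0.05,0.4,0.3,0],[-0.05,0.15,0.5,0],[-0.05,0,0.5,0],[0,0,0.25,0],[0,0,0.1,0],[0,0,0,0],[0,0,0,0]]]'
python3 - <<'E'
from fit import *
s=st(); G=s['tool_pos']+[0,0,21]
side=snapshot('side')[:,:,::-1];sc=snapshot('scene')[:,:,::-1]
hy=[]
for ph in (25,32):
    p=np.radians(ph); hy.append((G+80.5*np.array([.06*np.cos(p),np.cos(p),-np.sin(p)]),-ph,-3.5))
show(hy,side,sc,'pics/m13.png',(290,180),(190,160))
E
```

```text
time: 20.58
tool_pos: [471.1, -127.2, 51.6]
tcp_rot: [178.2, -0.3, -4.0]
ft_force: [-0.7, 0.3, -1.6]
finger_gap: 62.0
t 20.58 tcp [ 471.1 -127.2   51.6] rot [178.2  -0.3  -4. ] F [-0.7  0.3 -1.6] gap 62.0 J6 -15
```

View pics/m13.png

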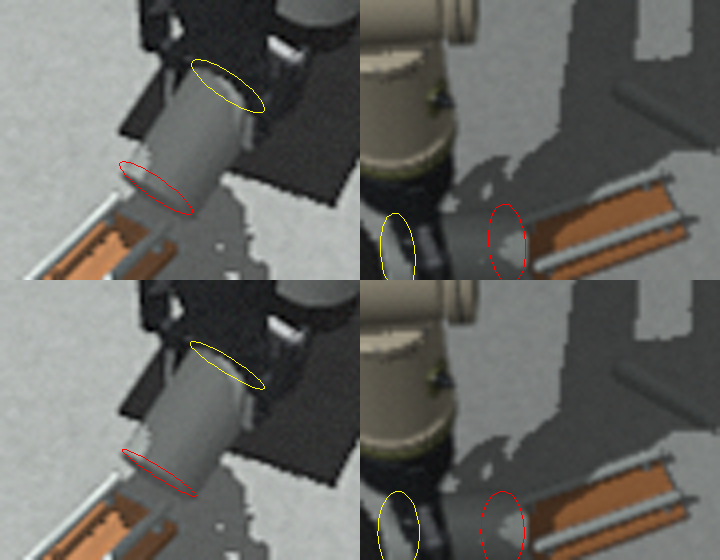

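```bash
python3 -m pendant '[[[0.05,-0.25,-0.25,0],[0,-0.25,-0.15,0],[0,-0.25,0,0],[0,-0.2,0,0],[0,-0.2,-0.1,0],[0,-0.2,-0.18,0],[0,-0.2,-0.18,0],[0,-0.2,-0.18,0],[0,-0.1,-0.1,0],[0,0,0,0]]]'
python3 - <<'E'
from fit import *
s=st(); G=s['tool_pos']+[0,0,21]
side=snapshot('side')[:,:,::-1];sc=snapshot('scene')[:,:,::-1]
hy=[]
for ph in (35,45):
    p=np.radians(ph); hy.append((G+80.5*np.array([.06*np.cos(p),np.cos(p),-np.sin(p)]),-ph,-3.5))
show(hy,side,sc,'pics/m14.png',(290,180),(190,160))
E
```

```text
time: 21.52
tool_pos: [480.2, -89.6, 82.7]
tcp_rot: [177.6, -1.1, -3.7]
ft_force: [1.3, -1.2, -2.6]
finger_gap: 61.9
t 21.52 tcp [480.2 -89.6  82.7] rot [177.6  -1.1  -3.7] F [ 1.3 -1.2 -2.6] gap 61.9 J6 -10
```

View pics/m14.png

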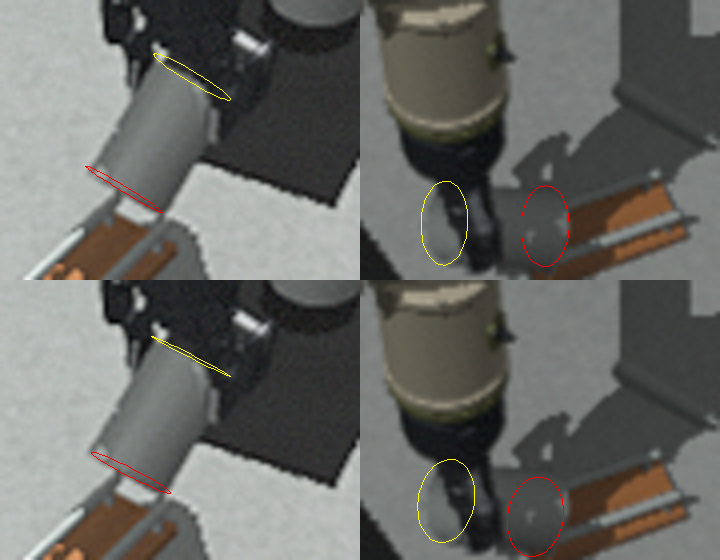

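```bash
python3 -m pendant '[[[-0.1,0.3,0.2,0],[-0.1,0.05,0.25,0],[0,-0.2,0,0],[0,-0.2,-0.1,0],[0,-0.2,-0.15,0],[0,-0.2,-0.15,0],[0,-0.2,-0.12,0],[0,-0.2,-0.1,0],[0,-0.15,-0.05,0],[0,0,0,0]]]'
python3 - <<'E'
from fit import *
s=st(); G=s['tool_pos']+[0,0,21]
side=snapshot('side')[:,:,::-1];sc=snapshot('scene')[:,:,::-1]
hy=[]
for ph in (50,60):
    p=np.radians(ph); hy.append((G+80.5*np.array([.06*np.cos(p),np.cos(p),-np.sin(p)]),-ph,-3.5))
show(hy,side,sc,'pics/m15.png',(290,180),(190,160))
E
```

```text
time: 22.45
tool_pos: [472.5, -78.1, 82.1]
tcp_rot: [176.9, -0.6, -3.9]
ft_force: [-0.8, -0.4, 4.4]
finger_gap: 61.9
t 22.45 tcp [472.5 -78.1  82.1] rot [176.9  -0.6  -3.9] F [-0.8 -0.4  4.4] gap 61.9 J6 -8
```

View pics/m15.png

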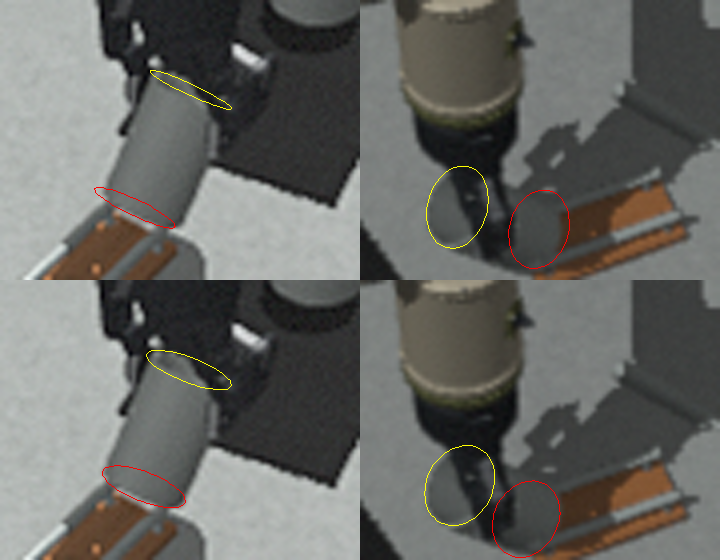

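```bash
python3 -m pendant '[[[0,0,-0.6,0],[0,0,-0.9,0],[0,-0.3,-0.6,0],[0.05,-0.7,-0.2,-0.1],[0.1,-0.9,0,-0.2],[0.1,-0.9,0,-0.2],[0.1,-0.9,0,-0.2],[0.1,-0.9,0,-0.2],[0.1,-0.9,0,-0.2],[0.1,-0.9,0,-0.2]]]'; python3 -c "
from h import *
plan(516,220,125,2)"
```

```text
time: 23.38
tool_pos: [482.6, 58.6, 114.6]
tcp_rot: [177.6, 0.5, 1.9]
ft_force: [0.1, 0.2, -1.1]
finger_gap: 62.0
t 23.38 tcp [482.6  58.6 114.6] rot [177.6   0.5   1.9] F [ 0.1  0.2 -1.1] gap 62.0 J6 1
[0.19, -0.8, -0.05, -0.0]
[0.19, -0.8, -0.05, -0.0]
[0.19, -0.8, -0.05, -0.0]
[0.19, -0.8, -0.05, -0.0]
[0.19, -0.8, -0.05, -0.0]
[0.19, -0.8, -0.05, -0.0]
[0.19, -0.8, -0.05, -0.0]
[0.19, -0.8, -0.05, -0.0]
[0.19, -0.8, -0.05, -0.0]
[0.19, -0.8, -0.05, -0.0]
```

```bash
python3 -m pendant '[[[0.15,-0.8,-0.1,0],[0.19,-0.8,-0.1,0],[0.19,-0.8,-0.1,0],[0.19,-0.8,-0.05,0],[0.19,-0.8,-0.05,0],[0.19,-0.8,-0.05,0],[0.19,-0.8,0,0],[0.19,-0.8,0,0],[0.1,-0.5,0,0],[0,0,0,0]]]'
python3 - <<'E'
from h import *
s=st()
cv2.imwrite('pics/w16.png',snapshot('wrist')[:,:,::-1])
for n,x0,y0 in(('side',190,230),('scene',270,130)):
    cv2.imwrite(f'pics/{n}16.png',cv2.resize(snapshot(n)[y0:y0+120,x0:x0+120,::-1],None,fx=5,fy=5,interpolation=2))
st()
E
```

```text
time: 24.22
tool_pos: [500.7, 210.8, 105.8]
tcp_rot: [178.1, 1.7, 2.1]
ft_force: [0.3, -0.3, -1.0]
finger_gap: 61.8
t 24.22 tcp [500.7 210.8 105.8] rot [178.1   1.7   2.1] F [ 0.3 -0.3 -1. ] gap 61.8 J6 17
t 24.37 tcp [500.8 208.5 106.1] rot [178.1   1.7   2. ] F [ 1.  -0.4 -0.9] gap 61.7 J6 16
```

View pics/w16.png

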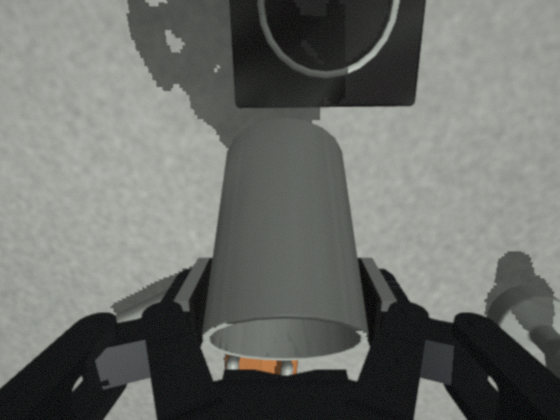

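View pics/side16.png

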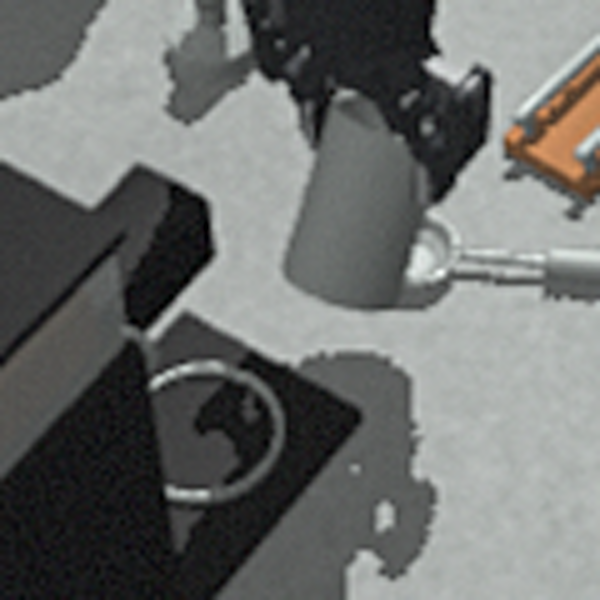

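View pics/scene16.png

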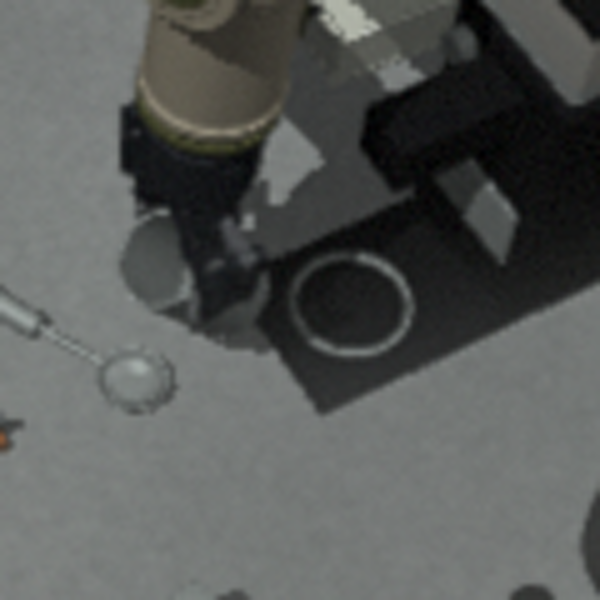

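```bash
cat >> h.py <<'E'
def wproj(X,pos,rot):
    c=calibration('wrist'); H=np.array(c['hand_eye']); K=np.array(c['mtx'])
    R=Ro.from_euler('xyz',rot,degrees=True).as_matrix()
    q=np.linalg.inv(H)@np.r_[R.T@(np.array(X)-pos),1]; q=K@q[:3]; return q[:2]/q[2]
def wcup(im,base,axis,pos,rot):
    axis=np.array(axis)/np.linalg.norm(axis);u=np.cross(axis,[1,0,.3]);u/=np.linalg.norm(u);v=np.cross(axis,u)
    for h,c in((0,(0,0,255)),(95,(0,255,255))):
        pts=[wproj(base+axis*h+32*(u*np.cos(a)+v*np.sin(a)),pos,rot) for a in np.linspace(0,6.283,60)]
        cv2.polylines(im,[np.int32(pts)],True,c,1)
E
python3 - <<'E'
from h import *
p=np.array([500.7,210.8,105.8]);r=[178.1,1.7,2.1]
for uv,z in [((329,77),18),((329,69),18),((258,3),18),((398,3),18),((234,105),12),((416,103),12)]: print(uv,won(uv,z,p,r))
R=Ro.from_euler('xyz',r,degrees=True).as_matrix(); G=p+R@[0,0,-21]
im=cv2.imread('pics/w16.png');o=[]
for ph in(50,58,66):
    a=np.radians(ph);t=np.array([0.03*np.cos(a),np.cos(a),-np.sin(a)]);t/=np.linalg.norm(t)
    c=im.copy();wcup(c,G+80.5*t,-t,p,np.array(r));o.append(c[60:400,150:420])
cv2.imwrite('pics/wc.png',np.hstack(o)[:, :810][:, :800])
E
```

```text
(329, 77) [522.4 299.7  18. ]
(329, 69) [522.  304.4  18. ]
(258, 3) [477.3 339.1  18. ]
(398, 3) [559.5 341.5  18. ]
(234, 105) [461.3 280.4  12. ]
(416, 103) [580.9 286.1  12. ]
```

View pics/wc.png

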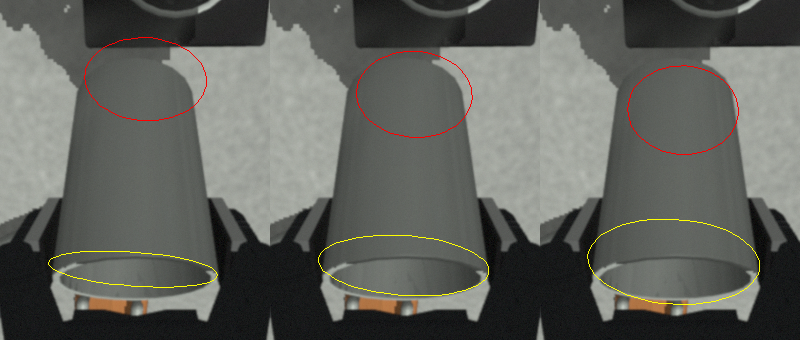

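```bash
cat >> h.py <<'E'
from scipy.optimize import least_squares
def fitcup(obs,p,r,x0=(55,80,18,0,0)):
    # obs: mouth l,r cols, top,bottom rows ; base min row, min col, max col
    R=Ro.from_euler('xyz',r,degrees=True).as_matrix()
    def geo(q):
        ph,d,h,yw,xo=q; a=np.radians(ph);y=np.radians(yw)
        t=R@np.array([np.sin(y)*np.cos(a),-np.cos(y)*np.cos(a),np.sin(a)]) # toward base, tool frame
        return p+R@np.array([xo,0,-h]),t
    def f(q):
        G,t=geo(q);u=np.cross(t,[1,0,.3]);u/=np.linalg.norm(u);v=np.cross(t,u)
        A=np.linspace(0,6.283,90)
        m=np.array([wproj(G+(q[1]-95)*t+32*(u*np.cos(a)+v*np.sin(a)),p,r) for a in A])
        b=np.array([wproj(G+q[1]*t+32*(u*np.cos(a)+v*np.sin(a)),p,r) for a in A])
        return np.array([m[:,0].min(),m[:,0].max(),m[:,1].min(),m[:,1].max(),b[:,1].min(),b[:,0].min(),b[:,0].max()])-obs
    s=least_squares(f,x0,x_scale=[10,10,5,3,3]); G,t=geo(s.x); tilt=np.degrees(np.arccos(-t[2]/np.linalg.norm(t)))
    print('phi,d,h,yaw,xo',s.x.round(1),'res',s.fun.round(1)); print('G',G.round(1),'t',t.round(3),'tilt from vert',tilt.round(1),'base',(G+s.x[1]*t).round(1),'mouth',(G+(s.x[1]-95)*t).round(1)); return G,t,s.x[1]
E
python3 - <<'E'
from h import *
fitcup(np.array([207,362,317,358,118,229,342.]),np.array([500.7,210.8,105.8]),np.array([178.1,1.7,2.1]))
E
```

```text
Traceback (most recent call last):
  File "h.py", line 60, in fitcup
    s=least_squares(f,x0,x_scale=[10,10,5,3,3]); G,t=geo(s.x); tilt=np.degrees(np.arccos(-t[2]/np.linalg.norm(t)))
  File "h.py", line 58, in f
    b=np.array([wproj(G+q[1]*t+32*(u*np.cos(a)+v*np.sin(a)),p,r) for a in A])
                ~~~~~^^^^^^^^^^^^^^^^^^^^^^^^^^^^^^^^^^^^^^^^^^^
  File "h.py", line 38, in wproj
    c=calibration('wrist'); H=np.array(c['hand_eye']); K=np.array(c['mtx'])
ValueError: time passes only in moves, steps and waits
```

```bash
sed -i 's/^import numpy as np, cv2/import numpy as np, cv2, functools\ncalibration=functools.lru_cache(None)(calibration)/' h.py
python3 - <<'E'
from h import *
fitcup(np.array([207,362,317,358,118,229,342.]),np.array([500.7,210.8,105.8]),np.array([178.1,1.7,2.1]))
E
```

```text
phi,d,h,yaw,xo [51.2 67.5  5.   0.5 -0.2] res [-2.4  2.4  0.2 -2.5  2.2 -0.6  0.6]
G [500.7 211.  110.8] t [-0.04   0.6   -0.799] tilt from vert 36.9 base [498.  251.4  56.9] mouth [501.8 194.5 132.8]
```

```bash
python3 -m pendant '[[[0.12,-0.2,0.1,0],[0.12,-0.25,0.2,0],[0.12,-0.25,0.25,0],[0.12,-0.25,0.25,0],[0.12,-0.25,0.25,0],[0.12,-0.25,0.25,0],[0.12,-0.25,0.2,0],[0.1,-0.2,0.1,0],[0,0,0,0],[0,0,0,0]]]'
python3 - <<'E'
from h import *
s=st()
cv2.imwrite('pics/w17.png',snapshot('wrist')[:,:,::-1])
st()
E
```

```text
time: 25.2
tool_pos: [518.8, 247.0, 67.4]
tcp_rot: [178.0, 1.8, 1.8]
ft_force: [0.2, -0.4, -0.7]
finger_gap: 61.8
t 25.20 tcp [518.8 247.   67.4] rot [178.    1.8   1.8] F [ 0.2 -0.4 -0.7] gap 61.8 J6 20
t 25.25 tcp [518.8 246.9  67.6] rot [178.    1.8   1.8] F [-0.  -0.2 -1. ] gap 62.3 J6 20
```

View pics/w17.png

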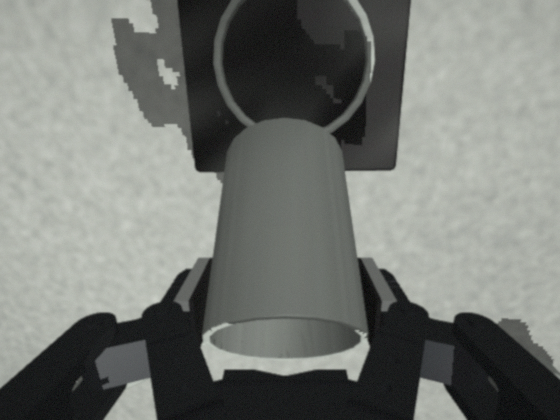

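```bash
python3 -c "
from h import *
p=np.array([518.8,247,67.4]);r=np.array([178,1.8,1.8])
a=won((215,55),18,p,r);b=won((375,55),18,p,r);print(a,b,(a+b)/2, won((285,0),18,p,r))
fitcup(np.array([207,362,317,358,118,229,342.]),p,r)"
python3 -m pendant '[[[0,-0.2,-0.15,0],[0,-0.2,-0.05,0],[0,-0.2,0,0],[0,-0.2,-0.05,0],[0,-0.2,-0.07,0],[0,-0.15,-0.07,0],[0,0,0,0],[0,0,0,0],[0,0,0,0],[0,0,0,0]]]'
python3 - <<'E'
from h import *
s=st()
cv2.imwrite('pics/w18.png',snapshot('wrist')[:,:,::-1])
E
```

```text
[478. 343.  18.] [559.9 345.3  18. ] [518.95 344.15  18.  ] [513.4 368.7  18. ]
phi,d,h,yaw,xo [51.2 67.5  5.1  0.5 -0.2] res [-2.4  2.4  0.2 -2.5  2.2 -0.6  0.6]
G [518.8 247.2  72.5] t [-0.039  0.598 -0.8  ] tilt from vert 36.8 base [516.2 287.6  18.5] mouth [519.9 230.7  94.5]
time: 26.08
tool_pos: [519.2, 273.0, 77.5]
tcp_rot: [178.1, 1.6, 1.8]
ft_force: [0.6, 0.2, -1.6]
finger_gap: 61.9
t 26.08 tcp [519.2 273.   77.5] rot [178.1   1.6   1.8] F [ 0.6  0.2 -1.6] gap 61.9 J6 22
```

View pics/w18.png

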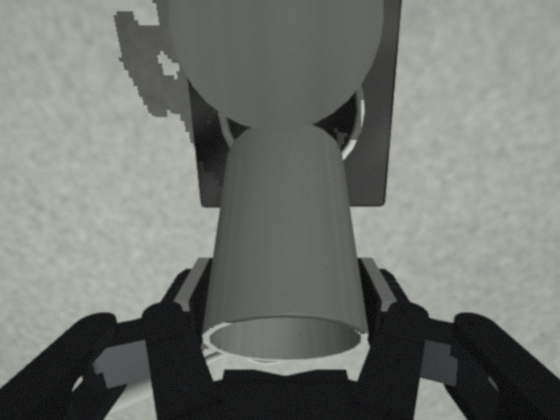

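Run:
```python
from h import *
s=st()
o=[]
for n,x0,y0 in(('side',190,220),('scene',270,110)):
    o.append(cv2.resize(snapshot(n)[y0:y0+120,x0:x0+100,::-1],None,fx=4,fy=4,interpolation=2))
cv2.imwrite('pics/b18.png',np.hstack(o))
```

```text
t 26.13 tcp [519.1 272.9  77.4] rot [178.1   1.6   1.8] F [-0.7 -0.4 -0.8] gap 62.0 J6 22
```

View pics/b18.png

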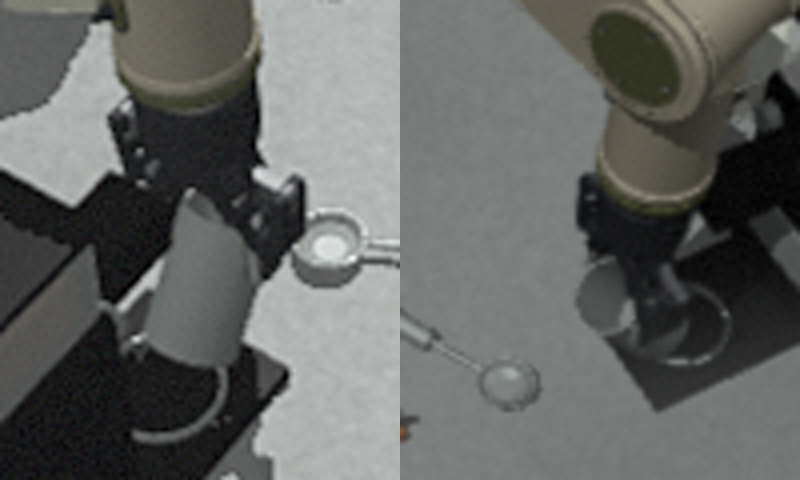

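```bash
python3 -m pendant '[[[0,-0.12,0.02,0],[0,-0.12,0.02,0],[0,-0.12,0.02,0],[0,-0.12,0,0],[0,-0.12,0,0],[0,-0.12,0,0],[0,0,0,0],[0,0,0,0],[0,0,0,0],[0,0,0,0]]]'
python3 - <<'E'
from h import *
s=st()
o=[]
for n,x0,y0 in(('side',190,220),('scene',270,110)):
    o.append(cv2.resize(snapshot(n)[y0:y0+120,x0:x0+100,::-1],None,fx=4,fy=4,interpolation=2))
cv2.imwrite('pics/b19.png',np.hstack(o))
cv2.imwrite('pics/w19.png',snapshot('wrist')[:,:,::-1])
E
```

```text
time: 27.07
tool_pos: [519.0, 285.6, 77.1]
tcp_rot: [177.8, 1.7, 1.7]
ft_force: [-1.8, -1.9, 2.4]
finger_gap: 62.1
t 27.07 tcp [519.  285.6  77.1] rot [177.8   1.7   1.7] F [-1.8 -1.9  2.4] gap 62.1 J6 23
```

View pics/b19.png

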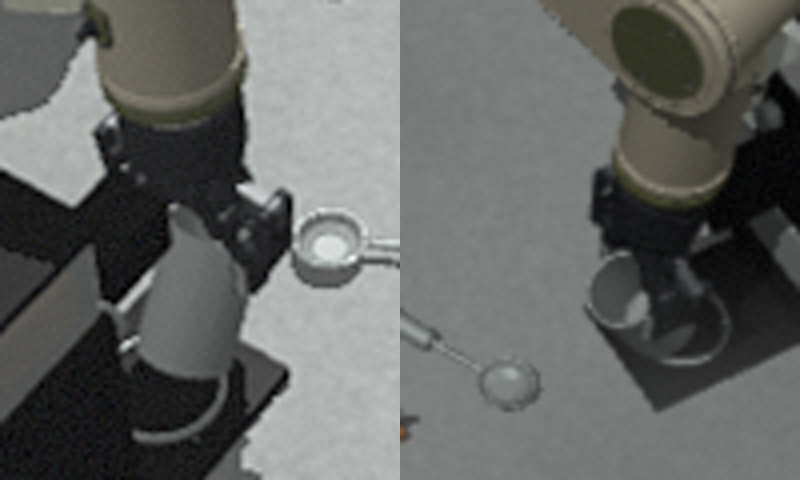

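View pics/w19.png

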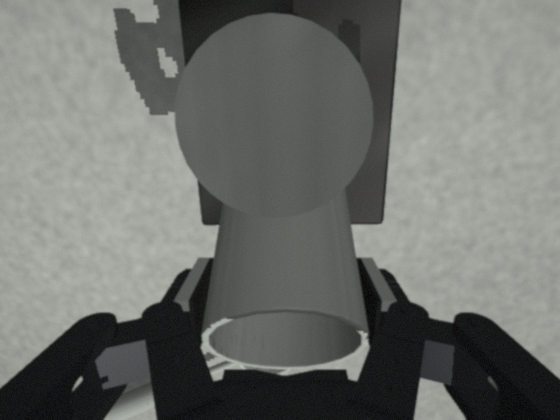

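Run:
```python
from h import *
p=np.array([519,285.6,77.1]);r=np.array([177.8,1.7,1.7])
R=Ro.from_euler('xyz',r,degrees=True).as_matrix()
def f(q,o=0):
    a=np.radians(q[0]);t=R@np.array([0,-np.cos(a),np.sin(a)]);M=p+R@np.array([q[3],q[1],-q[2]]);u=np.cross(t,[1,0,.3]);u/=np.linalg.norm(u);v=np.cross(t,u)
    if o: return M,t
    m=np.array([wproj(M+32*(u*np.cos(a)+v*np.sin(a)),p,r) for a in np.linspace(0,6.283,90)])
    return np.array([m[:,0].min(),m[:,0].max(),m[:,1].min(),m[:,1].max()])-obs
for obs in ([203,363,310,368],[207,362,317,358]):
    s=least_squares(f,[55,16,27,0],x_scale=[5,5,5,3]);M,t=f(s.x,1)
    print(s.x.round(1),s.fun.round(1),'M',M.round(1),'t',t.round(3),'base',(M+95*t).round(1),'E',(M+95*t-32*np.array([0,-t[2],t[1]])/np.hypot(t[1],t[2])).round(1),np.degrees(np.arccos(-t[2])).round(1))
```

```text
[58.5 18.4 27.5 -0.9] [-0. -0.  0.  0.] M [519.5 268.3 105.3] t [-0.04   0.489 -0.871] base [515.6 314.7  22.5] E [515.6 286.8   6.8] 29.4
[52.7 20.4 23.3 -0.3] [ 0.  0. -0.  0.] M [520.  266.1 101.1] t [-0.041  0.574 -0.818] base [516.1 320.6  23.4] E [516.1 294.4   5.1] 35.1
```

Run:
```python
from h import *
for uv in [(254,182),(278,196),(297,206),(305,206),(297,213)]: print(uv,onz('scene',uv,8))
for uv in [(335,286),(299,283),(272,282),(262,282)]: print('side',uv,onz('side',uv,8))
for uv in [(258,258),(306,248)]: pass
```

```text
(254, 182) [355.72018198  95.41400553]
(278, 196) [443.10329365 144.90236364]
(297, 206) [506.38285554 184.83165851]
(305, 206) [517.95718907 209.0170267 ]
(297, 213) [530.68852771 172.35412154]
side (335, 286) [355.4931741   98.02938345]
side (299, 283) [440.27530756 147.13165922]
side (272, 282) [501.93914799 187.82524259]
side (262, 282) [524.06601769 203.96338406]
```

Run:
```python
from h import *
print('tamper top',onz('scene',(307.5,251),82),onz('side',(231,222),82))
print('jar top',onz('scene',(247.5,273.5),70),onz('side',(276,190),70))
```

```text
tamper top [700.25585245 116.8256853 ] [691.35723193 129.82003441]
jar top [684.02546424 -73.29172048] [678.43172862 -65.98419965]
```

```bash
python3 -m pendant '[[[0,0.2,-0.6,0],[0,0.4,-0.5,0],[0.3,0.7,0,0],[0.5,0.8,0,0],[0.5,0.8,0,0],[0.5,0.8,0,0],[0.5,0.6,0.1,0],[0.4,0.4,0.3,0],[0,0,0.3,0],[0,0,0.2,0]]]'
python3 - <<'E'
from h import *
s=st()
cv2.imwrite('pics/w20.png',snapshot('wrist')[:,:,::-1])
E
```

```text
time: 28.05
tool_pos: [582.2, 190.0, 93.4]
tcp_rot: [178.2, 1.0, 1.8]
ft_force: [-0.2, 0.4, -0.6]
finger_gap: 62.1
t 28.05 tcp [582.2 190.   93.4] rot [178.2   1.    1.8] F [-0.2  0.4 -0.6] gap 62.1 J6 13
```

View pics/w20.png

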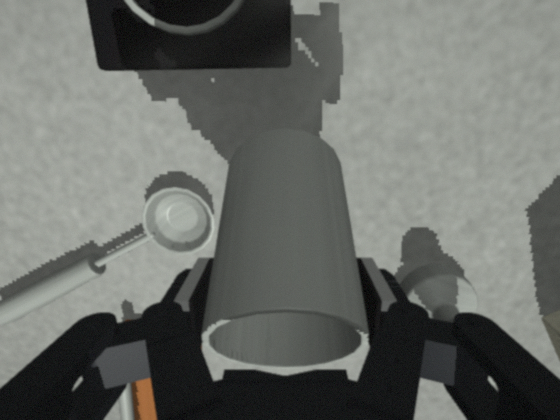

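Run:
```python
from h import *
G,t,d=fitcup(np.array([203,363,310,366,129,228,343.]),np.array([582.2,190,93.4]),np.array([178.2,1.,1.8]))
print('E',G+d*t-32*np.array([0,-t[2],t[1]]))
```

```text
phi,d,h,yaw,xo [56.7 65.1  4.2  1.2 -0.6] res [-1.5  1.4  0.5 -1.   0.4  1.9 -1.8]
G [581.7 190.1  97.6] t [-0.02   0.522 -0.853] tilt from vert 31.5 base [580.4 224.1  42.1] mouth [582.3 174.5 123.1]
E [580.41575028 196.81505621  25.37709426]
```

```bash
python3 -m pendant '[[[-0.05,0,0.2,0],[-0.05,0,0.3,0],[0,0,0.3,0],[0,0,0.25,0],[0,0,0.15,0],[0,0,0.1,0],[0,0,0.05,0],[0,0,0,0],[0,0,0,0],[0,0,0,0]]]'; python3 -c "
from h import *
st()"
```

```text
time: 28.93
tool_pos: [576.4, 192.7, 63.6]
tcp_rot: [178.2, 1.1, 2.1]
ft_force: [0.8, -0.5, -1.8]
finger_gap: 62.0
t 28.93 tcp [576.4 192.7  63.6] rot [178.2   1.1   2.1] F [ 0.8 -0.5 -1.8] gap 62.0 J6 13
```

```bash
python3 -m pendant '[[[0,0,0.08,0],[0,0,0.08,0],[0,0,0.08,0],[0,0,0,0],[0,0,0,0],[0,0,0,0],[0,0,0,0],[0,0,0,0],[0,0,0,0],[0,0,0,0]]]'; python3 -c "
from h import *
st()
cv2.imwrite('pics/b21.png',cv2.resize(snapshot('side')[190:310,180:300,::-1],None,fx=5,fy=5,interpolation=2));"
```

```text
time: 29.77
tool_pos: [576.9, 193.0, 63.2]
tcp_rot: [178.2, 1.1, 2.2]
ft_force: [-0.9, -0.0, 2.0]
finger_gap: 61.8
t 29.77 tcp [576.9 193.   63.2] rot [178.2   1.1   2.2] F [-0.9 -0.   2. ] gap 61.8 J6 13
```

View pics/b21.png

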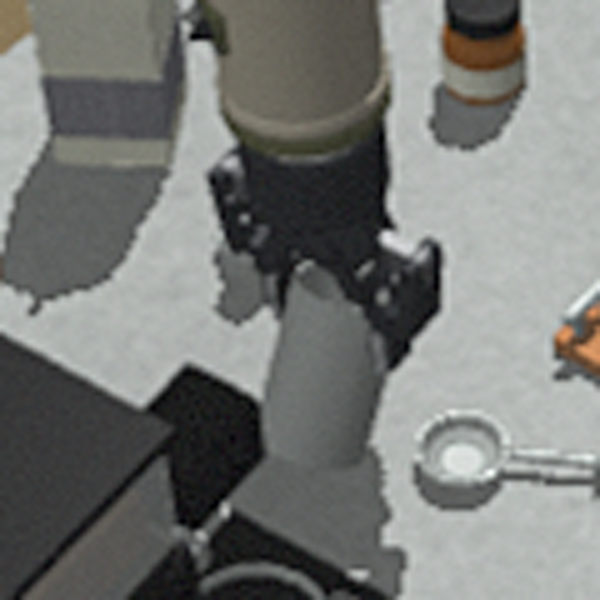

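```bash
python3 -m pendant '[[[0,0,0,0],[0,0,0,0],[0,0,0,0],[0,0,0,0],[0,0,0,0],[0,0,0,0],[0,0,0,0],[0,0,0,0],[0,0,0,0],[0,0,0,0]]]' 0.5; python3 -c "
from h import *
st()
a=cv2.resize(snapshot('side')[220:300,210:290,::-1],None,fx=5,fy=5,interpolation=2);b=cv2.resize(snapshot('wrist')[60:400,140:440,::-1],None,fx=1.17,fy=1.176);cv2.imwrite('pics/b22.png',np.hstack([a,b[:400]]))"
```

```text
time: 30.65
tool_pos: [577.0, 193.1, 62.5]
tcp_rot: [178.2, 1.1, 2.1]
ft_force: [0.2, 0.6, -0.5]
finger_gap: 63.8
t 30.65 tcp [577.  193.1  62.5] rot [178.2   1.1   2.1] F [ 0.2  0.6 -0.5] gap 63.8 J6 13
```

View pics/b22.png

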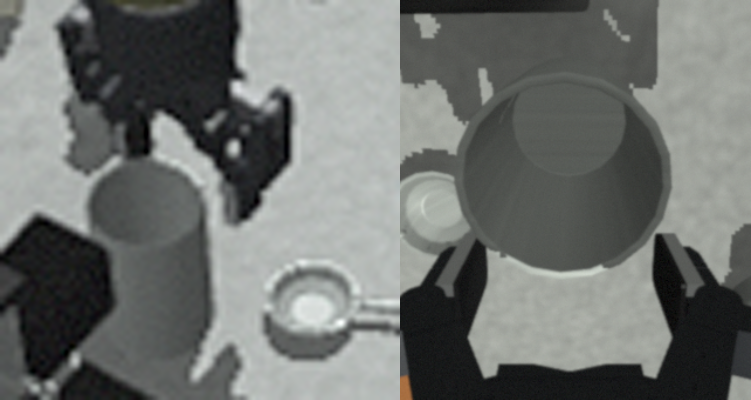

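```bash
python3 -c "
from h import *
p=[577,193.1,62.5];r=[178.2,1.1,2.1]
f=lambda x,y:((x-400)/1.17+140,y/1.176+60)
for q in [(563,172),(460,175),(668,175),(563,74),(565,275)]: print(won(f(*q),95,p,r))
print(won(f(569,120),3,p,r))"
```

```text
[574.1 236.1  95. ]
[544.3 233.9  95. ]
[604.2 236.5  95. ]
[573.2 263.3  95. ]
[575.8 202.   95. ]
[574.  232.8   3. ]
```

```bash
python3 -m pendant '[[[0,0,0,0],[0,0,0,0],[0,0,0,0],[-0.03,-0.3,0,0],[-0.03,-0.4,0.02,0],[0,-0.4,0.02,0],[0,-0.4,0.02,0],[0,-0.35,0,0],[0,-0.15,0,0],[0,0,0,0]]]' 0.9; python3 -c "
from h import *
st();cv2.imwrite('pics/w23.png',snapshot('wrist')[:,:,::-1])"
```

```text
time: 31.58
tool_pos: [573.7, 238.3, 59.8]
tcp_rot: [178.2, 1.1, 2.2]
ft_force: [0.7, 0.1, -0.1]
finger_gap: 80.8
t 31.58 tcp [573.7 238.3  59.8] rot [178.2   1.1   2.2] F [ 0.7  0.1 -0.1] gap 80.8 J6 17
```

View pics/w23.png

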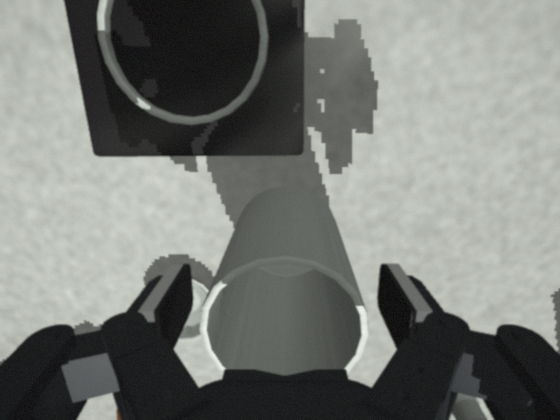

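```bash
python3 -c "
from h import *
p=[573.7,238.3,59.8];r=[178.2,1.1,2.2]
a=won((203,325),95,p,r);b=won((367,325),95,p,r);print(a,b,won((285,258),95,p,r))
a=won((100,40),18,p,r);b=won((268,40),18,p,r);print('ring',(a+b)/2,won((195,123),18,p,r))"
python3 -m pendant '[[[0,0.15,-0.05,0],[0,0.05,-0.05,0],[0,0,0,0],[0,0,0,0],[0,0,0,0],[0,0,0,0],[0,0,0,0],[0,0,0,0],[0,0,0,0],[0,0,0,0]]]' -1 20; python3 -c "
from h import *
st()"
```

```text
[543.8 234.   95. ] [604.7 237.3  95. ] [573.3 263.4  95. ]
ring [519.3  339.75  18.  ] [523.  300.3  18. ]
time: 32.47
tool_pos: [573.8, 232.1, 61.7]
tcp_rot: [178.2, 1.1, 2.1]
ft_force: [-0.2, -0.8, -1.0]
finger_gap: 62.1
t 32.47 tcp [573.8 232.1  61.7] rot [178.2   1.1   2.1] F [-0.2 -0.8 -1. ] gap 62.1 J6 16
```

```bash
python3 -m pendant '[[[0,0,-0.5,0],[0,0,-0.8,0],[0,0.2,-0.7,0.1],[-0.6,0.6,0,0.2],[-0.7,0.8,0,0.2],[-0.7,0.8,0,0.2],[-0.7,0.8,0,0.2],[-0.7,0.8,0,0.2],[-0.7,0.8,0,0],[-0.4,0.5,0,0]]]'; python3 -c "
from h import *
plan(484.5,122,82,-3)"
```

```text
time: 33.3
tool_pos: [483.0, 126.2, 117.4]
tcp_rot: [178.2, 0.5, -3.2]
ft_force: [0.4, -0.7, -1.8]
finger_gap: 62.1
t 33.30 tcp [483.  126.2 117.4] rot [178.2   0.5  -3.2] F [ 0.4 -0.7 -1.8] gap 62.1 J6 14
[0.01, 0.02, 0.18, -0.0]
[0.01, 0.02, 0.18, -0.0]
[0.01, 0.02, 0.18, -0.0]
[0.01, 0.02, 0.18, -0.0]
[0.01, 0.02, 0.18, -0.0]
[0.01, 0.02, 0.18, -0.0]
[0.01, 0.02, 0.18, -0.0]
[0.01, 0.02, 0.18, -0.0]
[0.01, 0.02, 0.18, -0.0]
[0.01, 0.02, 0.18, -0.0]
```

```bash
python3 -m pendant '[[[0,0,0,0],[0,0,0.2,0],[0,0,0.35,0],[0,0,0.35,0],[0,0,0.35,0],[0,0,0.3,0],[0,0,0.15,0],[0,0,0.05,0],[0,0,0,0],[0,0,0,0]]]'; python3 -c "
from h import *
st();a=snapshot('wrist')[:,:,::-1];b=cv2.resize(snapshot('side')[200:300,240:340,::-1],None,fx=4,fy=4,interpolation=2)
cv2.imwrite('pics/b24.png',np.hstack([cv2.resize(a,(500,375)),b[:375,:300]]))"
```

```text
time: 34.13
tool_pos: [483.9, 125.3, 80.5]
tcp_rot: [178.2, 0.4, -3.3]
ft_force: [-0.3, 0.2, -2.2]
finger_gap: 62.2
t 34.13 tcp [483.9 125.3  80.5] rot [178.2   0.4  -3.3] F [-0.3  0.2 -2.2] gap 62.2 J6 14
```

View pics/b24.png

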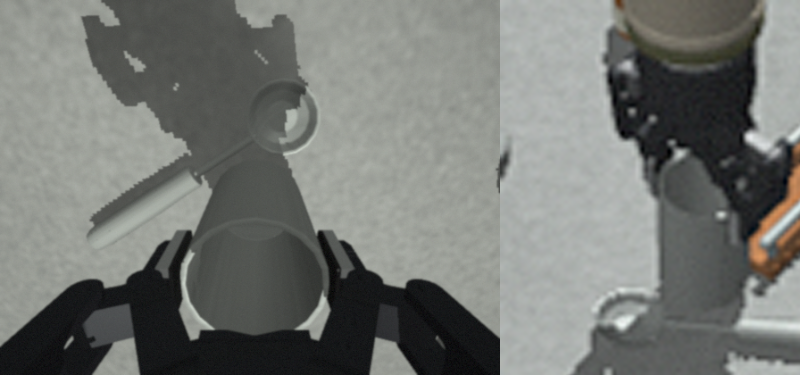

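```bash
python3 -m pendant '[[[0,0.25,0,0],[0,0.3,0,0],[0,0.3,-0.02,0],[0,0.3,-0.03,0],[0,0.3,-0.03,0],[0,0.3,-0.02,0],[0,0.3,0,0],[0,0.3,0,0],[0,0.2,0,0],[0,0,0,0]]]'; python3 -c "
from h import *
st();a=snapshot('wrist')[:,:,::-1];cv2.imwrite('pics/w25.png',a)
cv2.imwrite('pics/s25.png',cv2.resize(snapshot('side')[190:290,260:360,::-1],None,fx=4,fy=4,interpolation=2))"
```

```text
time: 35.07
tool_pos: [482.0, 70.5, 87.0]
tcp_rot: [178.4, 0.1, -3.3]
ft_force: [-1.9, 1.3, 2.5]
finger_gap: 61.8
t 35.07 tcp [482.   70.5  87. ] rot [ 1.784e+02  1.000e-01 -3.300e+00] F [-1.9  1.3  2.5] gap 61.8 J6 7
```

View pics/w25.png

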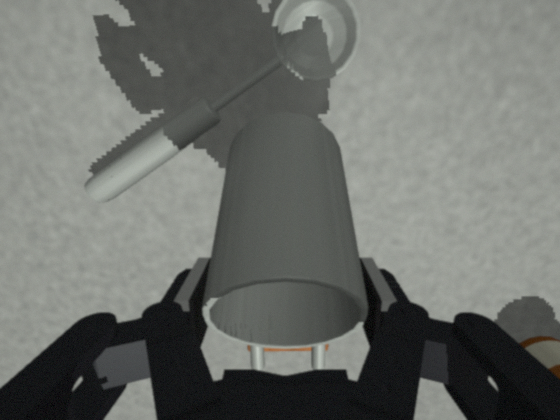

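View pics/s25.png

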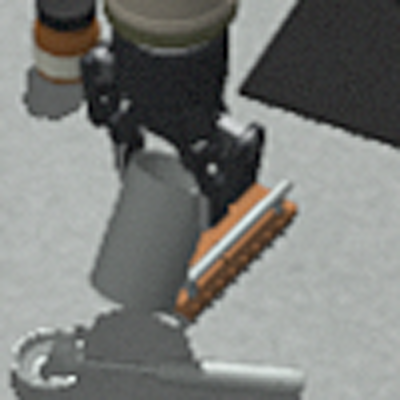

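Run:
```python
from h import *
G,t,d=fitcup(np.array([205,365,279,347,112,231,341.]),np.array([482,70.5,87]),np.array([178.4,.1,-3.3]),(60,80,18,0,0))
print('E',G+d*t-32*np.array([0,-t[2],t[1]]))
```

```text
phi,d,h,yaw,xo [57.8 81.2 14.3  0.7 -0.1] res [-1.1  1.1  0.3 -1.3  1.  -0.1  0.2]
G [482.   70.9 101.3] t [ 0.034  0.508 -0.861] tilt from vert 30.6 base [484.7 112.1  31.4] mouth [481.5  63.9 113.2]
E [484.73655943  84.5910316   15.18927683]
```

```bash
python3 -m pendant '[[[0,0.15,0,0],[0,0.12,0,0],[0,0,0,0],[0,0,-0.4,0],[0,0,-0.6,0],[0,0,-0.4,0],[0,-0.3,0,0],[0.1,-0.7,0,-0.2],[0.2,-0.9,0,-0.2],[0.2,-0.9,0,-0.2]]]'; python3 -c "
from h import *
plan(519,255,110,2)"
```

```text
time: 36.0
tool_pos: [495.8, 120.5, 118.7]
tcp_rot: [178.2, 0.0, -0.7]
ft_force: [0.1, -0.4, -2.3]
finger_gap: 61.7
t 36.00 tcp [495.8 120.5 118.7] rot [178.2   0.   -0.7] F [ 0.1 -0.4 -2.3] gap 61.7 J6 10
[0.11, -0.67, 0.04, -0.06]
[0.11, -0.67, 0.04, -0.06]
[0.11, -0.67, 0.04, -0.06]
[0.12, -0.67, 0.04, -0.06]
[0.12, -0.67, 0.04, -0.06]
[0.12, -0.67, 0.04, -0.06]
[0.13, -0.67, 0.04, -0.06]
[0.13, -0.67, 0.04, -0.06]
[0.13, -0.67, 0.04, -0.06]
[0.14, -0.67, 0.04, -0.06]
```

```bash
python3 -m pendant '[[[0.12,-0.7,0.02,-0.07],[0.12,-0.7,0.02,-0.07],[0.12,-0.7,0.02,-0.07],[0.12,-0.7,0.02,-0.07],[0.12,-0.7,0.02,-0.07],[0.12,-0.7,0.02,-0.07],[0.12,-0.7,0.02,-0.07],[0.12,-0.6,0.02,0],[0.1,-0.3,0,0],[0,0,0,0]]]'; python3 -c "
from h import *
st();a=snapshot('wrist')[:,:,::-1];cv2.imwrite('pics/w26.png',a)"
```

```text
time: 36.83
tool_pos: [518.2, 250.3, 114.8]
tcp_rot: [178.3, -0.3, 1.9]
ft_force: [-0.4, -0.2, -1.4]
finger_gap: 62.1
t 36.83 tcp [518.2 250.3 114.8] rot [178.3  -0.3   1.9] F [-0.4 -0.2 -1.4] gap 62.1 J6 20
```

View pics/w26.png

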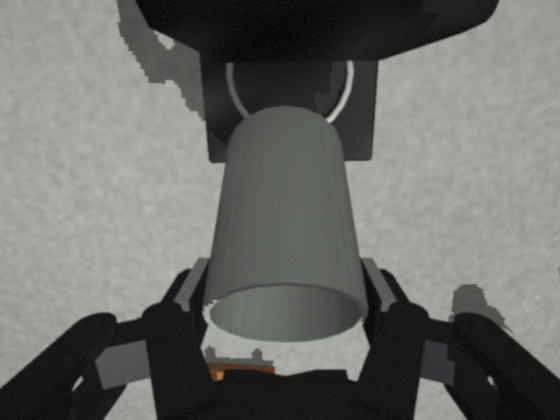

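Run:
```python
from h import *
p=np.array([518.2,250.3,114.8]);r=np.array([178.3,-.3,1.9])
G,t,d=fitcup(np.array([206,364,283,341,106,231,343.]),p,r,(55,80,18,0,0))
print('E',G+d*t-32*np.array([0,-t[2],t[1]]))
for z in (162,212):print(won((205,58),z,p,r),won((378,58),z,p,r),won((290,62),z,p,r))
a=won((226,75),18,p,r);b=won((353,75),18,p,r);print(a,b)
print(won((209,160),12,p,r),won((372,159),12,p,r))
```

```text
phi,d,h,yaw,xo [54.4 81.4 13.   1.2  0. ] res [-1.1  1.1  0.2 -1.1  0.8  0.1 -0.1]
G [518.1 250.7 127.8] t [-0.002  0.559 -0.829] tilt from vert 34.0 base [518.  296.1  60.3] mouth [518.2 243.1 139.1]
E [517.99378218 269.6015361   42.4581097 ]
[494.8 337.  162. ] [538.5 338.5 162. ] [516.3 336.8 162. ]
[505.6 332.9 212. ] [525.7 333.6 212. ] [515.5 332.8 212. ]
[477.1 339.   18. ] [560.1 341.7  18. ]
[462.5 281.3  12. ] [580.6 285.8  12. ]
```

```bash
python3 -m pendant '[[[0.02,-0.2,0.02,0],[0.02,-0.35,0.03,0],[0.02,-0.35,0.03,0],[0.02,-0.35,0.03,0],[0.02,-0.3,0.03,0],[0,-0.2,0.05,0],[0,-0.1,0.1,0],[0,0,0.15,0],[0,0,0,0],[0,0,0,0]]]'; python3 -c "
from h import *
st()
o=[]
for n,x0,y0 in(('side',190,220),('scene',270,110)):
    o.append(cv2.resize(snapshot(n)[y0:y0+120,x0:x0+100,::-1],None,fx=4,fy=4,interpolation=2))
cv2.imwrite('pics/b27.png',np.hstack(o))"
```

```text
time: 37.72
tool_pos: [518.9, 288.3, 103.3]
tcp_rot: [178.2, -0.2, 1.8]
ft_force: [-0.1, -0.5, -0.7]
finger_gap: 62.1
t 37.72 tcp [518.9 288.3 103.3] rot [178.2  -0.2   1.8] F [-0.1 -0.5 -0.7] gap 62.1 J6 24
```

View pics/b27.png

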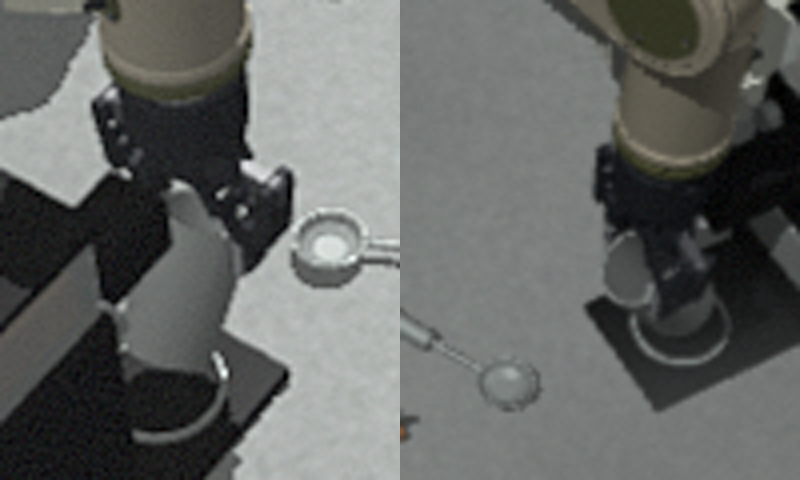

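```bash
python3 -m pendant '[[[0,0,0.1,0],[0,-0.02,0.15,0],[0,-0.02,0.15,0],[0,0,0.15,0],[0,-0.02,0.1,0],[0,0,0.1,0],[0,0,0.05,0],[0,0,0,0],[0,0,0,0],[0,0,0,0]]]'; python3 -c "
from h import *
st()
o=[]
for n,x0,y0 in(('side',190,220),('scene',270,110)):
    o.append(cv2.resize(snapshot(n)[y0:y0+120,x0:x0+100,::-1],None,fx=4,fy=4,interpolation=2))
cv2.imwrite('pics/b28.png',np.hstack(o))"
```

```text
time: 38.65
tool_pos: [519.0, 287.9, 85.5]
tcp_rot: [178.2, -0.2, 1.7]
ft_force: [0.3, 0.1, -1.3]
finger_gap: 61.8
t 38.65 tcp [519.  287.9  85.5] rot [178.2  -0.2   1.7] F [ 0.3  0.1 -1.3] gap 61.8 J6 24
```

View pics/b28.png

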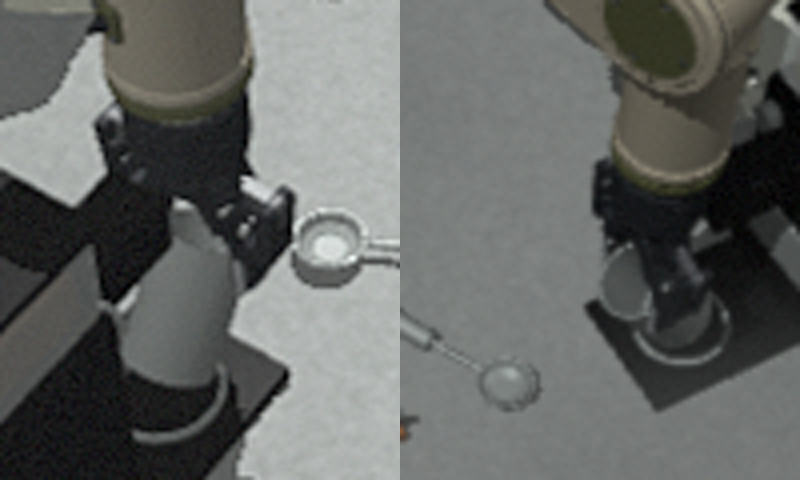

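Run:
```python
from h import *
s=st()
p=s['tool_pos'];t=np.array([0,.559,-.829]);G=p+[0,.4,13]
o=[]
for n,x0,y0 in(('side',200,240),('scene',300,140)):
    c=cv2.resize(snapshot(n)[y0:y0+90,x0:x0+80,::-1],None,fx=5,fy=5,interpolation=2)
    drawcup(c,n,G+81.4*t,-t,(x0,y0),5)
    for rr,z,col in((38,18,(0,255,0)),(42,18,(0,255,0))):
        cv2.polylines(c,[np.int32([(proj(n,np.array([518.6+rr*np.cos(a),342.3+rr*np.sin(a),z]))-[x0,y0])*5 for a in np.linspace(0,6.28,60)])],True,col,1)
    o.append(c)
cv2.imwrite('pics/b29.png',np.hstack(o))
```

```text
t 38.75 tcp [519.1 288.   85.6] rot [178.2  -0.2   1.7] F [ 0.5 -0.1 -2.3] gap 61.9 J6 24
```

View pics/b29.png

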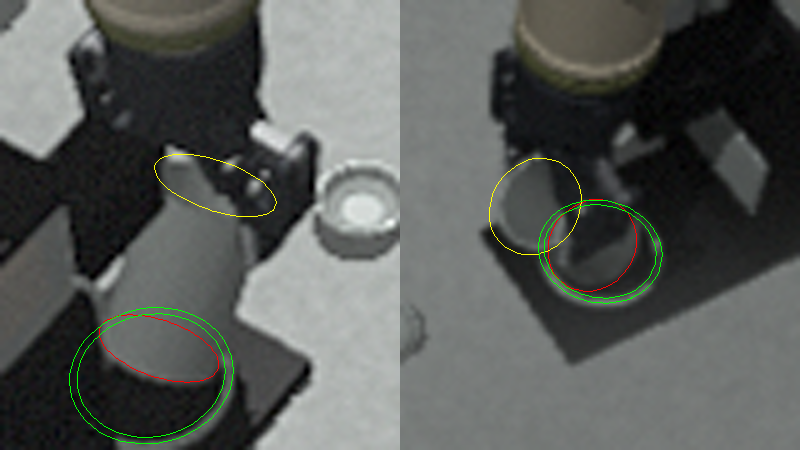

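```bash
python3 -m pendant '[[[0,-0.02,0.08,0],[0,0,0.08,0],[0,0,0.05,0],[0,0,0.05,0],[0,0,0,0],[0,0,0,0],[0,0,0,0],[0,0,0,0],[0,0,0,0],[0,0,0,0]]]'; python3 -c "
from h import *
st()"
```

```text
time: 39.68
tool_pos: [519.3, 288.4, 80.1]
tcp_rot: [178.2, -0.2, 1.7]
ft_force: [-0.0, 0.4, -1.4]
finger_gap: 61.9
t 39.68 tcp [519.3 288.4  80.1] rot [178.2  -0.2   1.7] F [-0.   0.4 -1.4] gap 61.9 J6 24
```

```bash
python3 -m pendant '[[[0,-0.02,0.06,0],[0,0,0.06,0],[0,0,0.05,0],[0,0,0,0],[0,0,0,0],[0,0,0,0],[0,0,0,0],[0,0,0,0],[0,0,0,0],[0,0,0,0]]]'; python3 -c "
from h import *
st()
o=[]
for n,x0,y0 in(('side',200,240),('scene',300,140)):
    o.append(cv2.resize(snapshot(n)[y0:y0+90,x0:x0+80,::-1],None,fx=5,fy=5,interpolation=2))
cv2.imwrite('pics/b30.png',np.hstack(o))"
```

```text
time: 40.52
tool_pos: [519.8, 288.9, 78.7]
tcp_rot: [178.2, -0.3, 1.7]
ft_force: [-1.2, -0.4, -0.2]
finger_gap: 62.1
t 40.52 tcp [519.8 288.9  78.7] rot [178.2  -0.3   1.7] F [-1.2 -0.4 -0.2] gap 62.1 J6 24
```

View pics/b30.png

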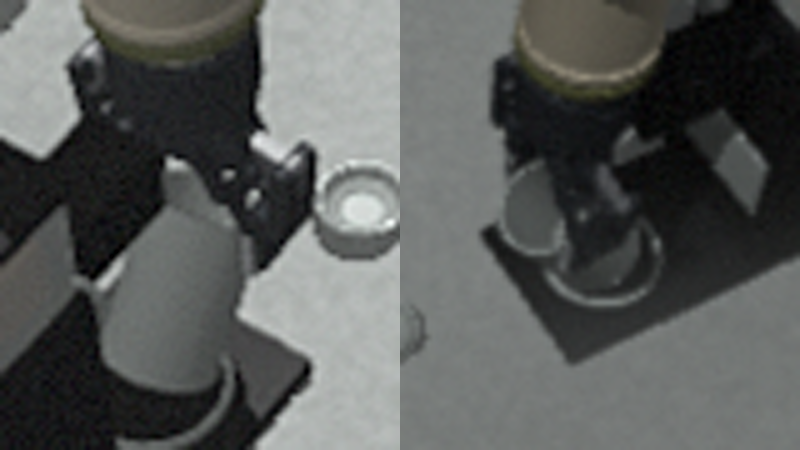

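```bash
python3 -m pendant '[[[0,-0.08,0.05,0],[0,-0.08,0.03,0],[0,-0.08,0.02,0],[0,-0.06,0,0],[0,0,0,0],[0,0,0,0],[0,0,0,0],[0,0,0,0],[0,0,0,0],[0,0,0,0]]]'; python3 -c "
from h import *
st()
cv2.imwrite('pics/w31.png',snapshot('wrist')[:,:,::-1])"
```

```text
time: 41.45
tool_pos: [520.6, 293.9, 78.9]
tcp_rot: [178.1, -0.4, 1.7]
ft_force: [-1.0, -1.2, 2.6]
finger_gap: 62.2
t 41.45 tcp [520.6 293.9  78.9] rot [178.1  -0.4   1.7] F [-1.  -1.2  2.6] gap 62.2 J6 25
```

View pics/w31.png

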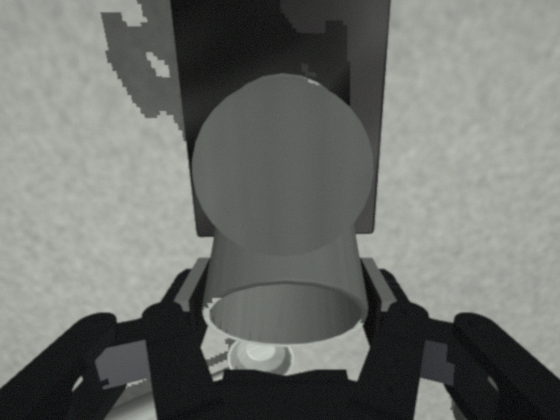

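```bash
python3 -m pendant '[[[0,0,0,0],[0,0,0,0],[0,0,0,0],[0,0,0,0],[0,0,0,0],[0,0,0,0],[0,0,0,0],[0,0,0,0],[0,0,0,0],[0,0,0,0]]]' 0.5; python3 -c "
from h import *
st()
o=[]
for n,x0,y0 in(('side',200,240),('scene',300,140)):
    o.append(cv2.resize(snapshot(n)[y0:y0+90,x0:x0+80,::-1],None,fx=5,fy=5,interpolation=2))
cv2.imwrite('pics/b32.png',np.hstack(o))
cv2.imwrite('pics/w32.png',snapshot('wrist')[:,:,::-1])"
```

```text
time: 42.33
tool_pos: [520.8, 293.9, 78.5]
tcp_rot: [178.1, -0.4, 1.7]
ft_force: [-0.3, -1.2, -1.0]
finger_gap: 64.2
t 42.33 tcp [520.8 293.9  78.5] rot [178.1  -0.4   1.7] F [-0.3 -1.2 -1. ] gap 64.2 J6 25
```

View pics/b32.png

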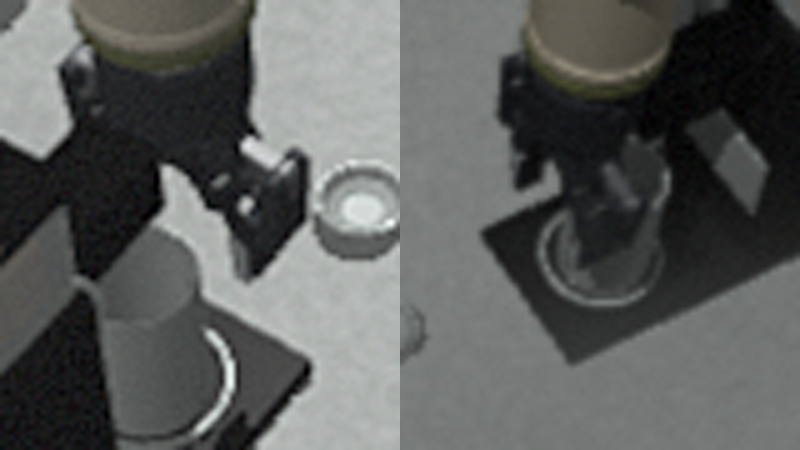

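View pics/w32.png

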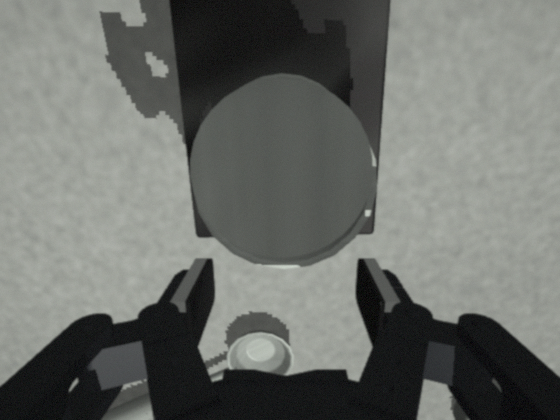

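```bash
python3 -m pendant '[[[0,0.2,0,0],[0,0.4,0,0],[0,0.6,0,0],[0,0.6,0,0],[0,0.5,-0.1,0],[0,0.3,-0.2,0],[0,0,0,0],[0,0,0,0],[0,0,0,0],[0,0,0,0]]]'
python3 - <<'E'
from h import *
s=st()
o=[];w=snapshot('wrist')[:,:,::-1];cv2.imwrite('pics/w33.png',w)
for n,x0,y0 in(('side',200,250),('scene',300,140)):
    c=cv2.resize(snapshot(n)[y0:y0+90,x0:x0+80,::-1],None,fx=5,fy=5,interpolation=2)
    o.append(c)
cv2.imwrite('pics/b33.png',np.hstack(o))
E
```

```text
time: 43.32
tool_pos: [522.7, 235.3, 87.5]
tcp_rot: [178.1, -0.4, 1.6]
ft_force: [-1.0, -0.7, 0.1]
finger_gap: 63.9
t 43.32 tcp [522.7 235.3  87.5] rot [178.1  -0.4   1.6] F [-1.  -0.7  0.1] gap 63.9 J6 19
```

View pics/b33.png

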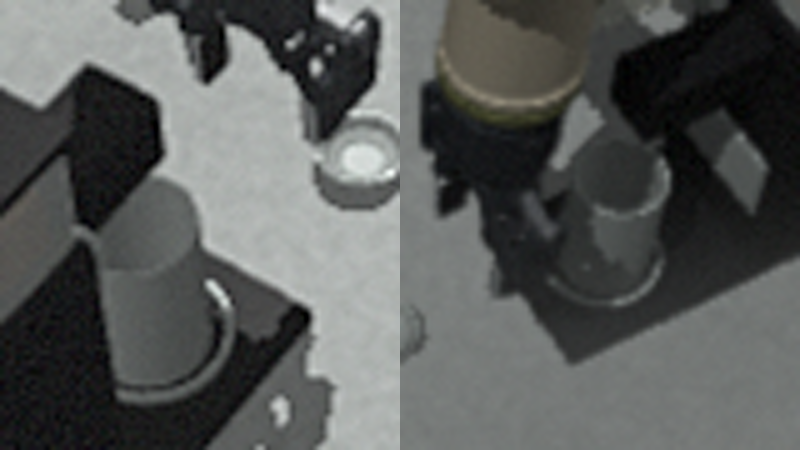

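View pics/w33.png

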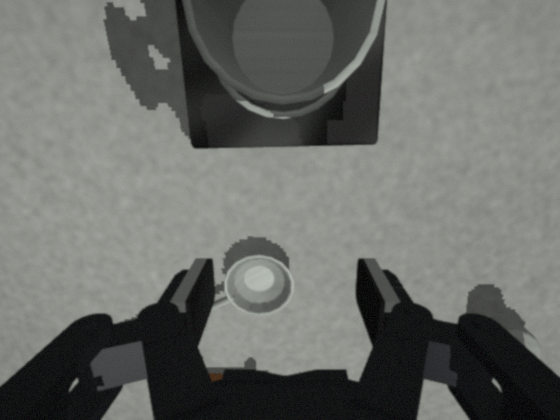

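Run:
```python
from h import *
p=np.array([522.7,235.3,87.5]);r=np.array([178.1,-.4,1.6])
print('floor l/r',won((233,40),15,p,r),won((333,40),15,p,r),'front',won((283,93),15,p,r))
print('mouth front',won((283,106),107,p,r)); print('ring front outer',won((283,118),18,p,r))
print('plate',won((193,147),12,p,r),won((378,143),12,p,r))
s=st()
o=[]
for n,x0,y0 in(('side',200,250),('scene',320,150)):
    c=cv2.resize(snapshot(n)[y0:y0+90,x0:x0+60,::-1],None,fx=6,fy=6,interpolation=2)
    drawcup(c,n,(518.6,342.3,12),(0,0,1),(x0,y0),6)
    cv2.polylines(c,[np.int32([(proj(n,np.array([518.6+42*np.cos(a),342.3+42*np.sin(a),18]))-[x0,y0])*6 for a in np.linspace(0,6.28,60)])],True,(0,255,0),1)
    o.append(c)
cv2.imwrite('pics/b34.png',np.hstack(o))
```

```text
floor l/r [490.6 341.6  15. ] [547.4 343.2  15. ] front [519.7 313.9  15. ]
mouth front [519.7 310.1 107. ]
ring front outer [520.1 299.7  18. ]
plate [463.5 279.8  12. ] [580.7 285.5  12. ]
t 43.47 tcp [522.5 235.5  87.3] rot [178.1  -0.4   1.6] F [-0.1 -0.5 -0.5] gap 63.7 J6 19
```

View pics/b34.png

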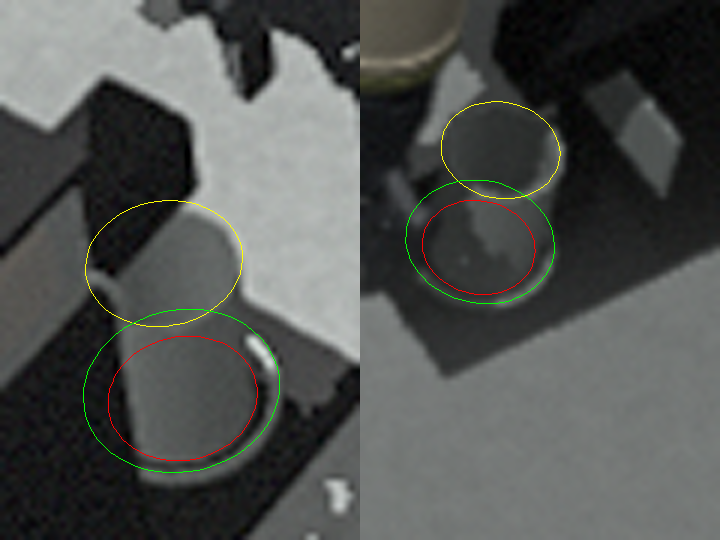

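Run:
```python
from h import *
cv2.imwrite('pics/end.png',snapshot('scene')[:,:,::-1])
print(won((259,284),8,np.array([522.7,235.3,87.5]),np.array([178.1,-.4,1.6])))
```

```text
[505.4 178.7   8. ]
```

View pics/end.png

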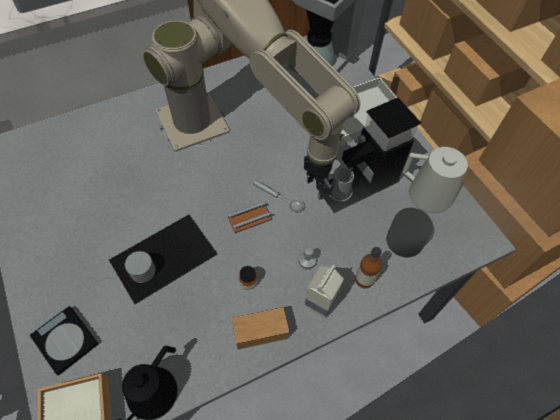

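The final scene view shows the cup upright in the seat at about (342, 183). The spoon at (297, 206), short cup at (140, 267), jar at (248, 277) and tamper at (308, 258) sit at the same pixels as at the start. The gripper is clear of everything.

```bash
python3 -c "
from bench import *
print(hand_in())"
```

```text
the job is handed in; nothing more can be done
None
```

The tall cup now stands mouth-up inside the grinder's seat rim, released, and I handed the job in at about 43.5 s; `hand_in` gave no verdict.

**How it was done:** The tool can't tilt, so I turned the cup by pivoting it between the pads, mostly against the ends of the rest's rails.
1. I laid it on the rest and took a new grip near its mouth.
2. I pivoted it base-down and set it upright on the table to grip it again. It had slid in the pads, so the gripper would have hit the spout.
3. I tilted it about 34°, set its base edge inside the rim, and let it settle upright by opening the fingers slowly.

**Last checks:**
- **Position:** The wrist camera puts the cup's centre near (519, 342.5) mm. The seat came out between 341.7 and 342.5 mm in y, so the cup is about 1–2 mm off centre.
- **Upright:** The centre at the mouth and at the base agree within about 1 mm, so it stands upright. I take it to be flat on the floor because it is centred inside the rim, but I did not measure the base height directly.
- **Bystanders:** The short cup, jar and tamper look unmoved in the final picture. The gripper had backed about 60 mm away.

**Disagreements:**
- The scene camera's overlay sits about 2 px off from the other two cameras, for the ring and the cup alike.
- The last wrist reading puts the spoon's bowl about 7 mm from its first estimate; the scene view shows no movement.
- When held at an angle, the cup's fitted height came out 5–6 mm too low, so I set it down by feeling for contact force.

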